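# Load the pack charger and set its current

## Task

Recharge every yellow battery pack on the bench: first turn the charger's red switch back past its click to OFF, then slide the orange fader fully down to its zero end, and only then stand each pack upright and squarely inside the outline of its own pad on the charging board. Next slide the fader to the line whose dots equal the number of packs, and last turn the switch clockwise past its click to ON. Leave the wrench, screwdriver, bearing and jar that lie around undisturbed, and put back any pack that gets knocked off its pad.

Things in the scene. Friction and masses are not known exactly. Their poses are not given: they have to be found in the camera images.
- console: charger console, fixed blue box 220 (x) x 200 (y) x 60 high with a grey top; origin at the centre of its underside. On top: the fader (nearer the robot) and the red rotary switch (farther, 115 mm away along +x)
- fader (a joint): fader position in m along its track: 0 at the zero end (red line beside the track), 0.13 at the far end; it slides along the console's +y. White lines beside the track with 1, 2, 3 and 4 yellow dots mark 0.03, 0.06, 0.09 and 0.12: the settings for one, two, three and four packs. Slides against about 1.5 N
- fader_top (a point): centre of the top of the orange fader grip, which is a block 28 (console x) x 20 (console y) x 40 high with a white line across its top that lines up with the marks; it stands on a track 40 mm wide, 14 mm high, 74 mm above the table; this point is 114 mm above the table
- switch (a joint): rotary switch angle in rad: -1.2 = OFF (white pointer line at the red dot, towards the console's -x), 0 = ON (pointer at the green dot, as it starts), growing clockwise seen from above. A click detent lies half way (-0.6, about 0.25 N m to move off either stop): let go short of it and the switch springs back, past it the switch snaps home
- switch_grip (a point): point on the switch axis in the middle of its red bar grip, 97 mm above the table; the bar is 14 mm thick, 49 mm long, 32 mm high (from 74 to 104 mm); its x axis lies along the bar and turns with it (parallel to the console's x at OFF); the pointer line is on the -x half
- board: charging board, fixed grey plate 270 (x) x 250 (y) x 10 mm thick; origin at the centre of its underside; carries four pads, two by two
- pad0 (a point): centre of the top of a flat charging pad (10 mm above the table), black, 110 (board x) x 84 (board y) with a white outline and two brass strips along x; pads are 125 mm apart in x and 120 mm in y; axes parallel to the board
- pad1 (a point): centre of the top of a flat charging pad (10 mm above the table), black, 110 (board x) x 84 (board y) with a white outline and two brass strips along x; pads are 125 mm apart in x and 120 mm in y; axes parallel to the board
- pad2 (a point): centre of the top of a flat charging pad (10 mm above the table), black, 110 (board x) x 84 (board y) with a white outline and two brass strips along x; pads are 125 mm apart in x and 120 mm in y; axes parallel to the board
- pad3 (a point): centre of the top of a flat charging pad (10 mm above the table), black, 110 (board x) x 84 (board y) with a white outline and two brass strips along x; pads are 125 mm apart in x and 120 mm in y; axes parallel to the board
- pack_a: battery pack, may be absent: yellow body 90 (x) x 64 (y) x 42 high, on it a black neck 56 (x) x 40 (y) x 34 high, top at 76 mm; 0.45 kg; origin at the centre of its underside, z up; grip the neck across its y, fingertips above 44 mm
- pack_b: battery pack, may be absent: yellow body 90 (x) x 64 (y) x 42 high, on it a black neck 56 (x) x 40 (y) x 34 high, top at 76 mm; 0.45 kg; origin at the centre of its underside, z up; grip the neck across its y, fingertips above 44 mm
- pack_c: battery pack, may be absent: yellow body 90 (x) x 64 (y) x 42 high, on it a black neck 56 (x) x 40 (y) x 34 high, top at 76 mm; 0.45 kg; origin at the centre of its underside, z up; grip the neck across its y, fingertips above 44 mm
- pack_d: battery pack, may be absent: yellow body 90 (x) x 64 (y) x 42 high, on it a black neck 56 (x) x 40 (y) x 34 high, top at 76 mm; 0.45 kg; origin at the centre of its underside, z up; grip the neck across its y, fingertips above 44 mm
- wrench: bystander: steel wrench 190 mm long, lying between board and robot, to be left alone
- driver: bystander: screwdriver 200 mm long, lying beyond the console, to be left alone
- bearing: bystander: steel bearing ring 64 mm across, 18 high, to be left alone
- grease: bystander: round grease jar 90 mm across, 80 high, to be left alone
Things that resemble listed ones, but are neither listed nor needed, are in the scene too. What is shaped like the pack_d but purple or turquoise is not meant.

How it is judged:
On the way, in this order (a step that is already met when the one before it is completed fails the run):
1. the switch is turned back to OFF (value of joint switch below -1.05 rad), for 0.2 s.
2. the fader is at its zero end, switch OFF (value of joint fader below 0.007 m and value of joint switch below -1.05 rad), for 0.2 s.
3. every pack stands on its own pad, fader still at zero, switch OFF (all of step 2 and (horizontal distance between pack_a and pad0 below 0.015 m or horizontal distance between pack_a and pad1 below 0.015 m or horizontal distance between pack_a and pad2 below 0.015 m or horizontal distance between pack_a and pad3 below 0.015 m) and z of pack_a in the frame of pad0 between -0.006 and 0.006 m and angle between each of pack_a, pack_b, pack_c, pack_d's own z axis and vertical below 0.1 rad and angle between the x axis of each of pack_a, pack_b, pack_c, pack_d and the x axis of board, either way round below 0.21 rad and linear speed of each of pack_a, pack_b, pack_c, pack_d below 0.02 m/s and (horizontal distance between pack_b and pad0 below 0.015 m or horizontal distance between pack_b and pad1 below 0.015 m or horizontal distance between pack_b and pad2 below 0.015 m or horizontal distance between pack_b and pad3 below 0.015 m) and z of pack_b in the frame of pad0 between -0.006 and 0.006 m and (horizontal distance between pack_c and pad0 below 0.015 m or horizontal distance between pack_c and pad1 below 0.015 m or horizontal distance between pack_c and pad2 below 0.015 m or horizontal distance between pack_c and pad3 below 0.015 m) and z of pack_c in the frame of pad0 between -0.006 and 0.006 m and (horizontal distance between pack_d and pad0 below 0.015 m or horizontal distance between pack_d and pad1 below 0.015 m or horizontal distance between pack_d and pad2 below 0.015 m or horizontal distance between pack_d and pad3 below 0.015 m) and z of pack_d in the frame of pad0 between -0.006 and 0.006 m), for 0.2 s.
4. the fader is at the line for the number of packs, switch still OFF ((value of joint fader between 0.054 and 0.066 m or value of joint fader between 0.084 and 0.096 m or value of joint fader between 0.114 and 0.126 m) and ((height (world z) of pack_a below -5 m and value of joint fader above -1 m) or (height (world z) of pack_b below -5 m and value of joint fader above -1 m) or (height (world z) of pack_c below -5 m and value of joint fader above -1 m) or (height (world z) of pack_d below -5 m and value of joint fader above -1 m) or value of joint fader above 0.105 m) and ((height (world z) of each of pack_a, pack_b below -5 m and value of joint fader above -1 m) or (height (world z) of each of pack_a, pack_c below -5 m and value of joint fader above -1 m) or (height (world z) of each of pack_a, pack_d below -5 m and value of joint fader above -1 m) or (height (world z) of each of pack_b, pack_c below -5 m and value of joint fader above -1 m) or (height (world z) of each of pack_b, pack_d below -5 m and value of joint fader above -1 m) or (height (world z) of each of pack_c, pack_d below -5 m and value of joint fader above -1 m) or value of joint fader above 0.075 m) and (height (world z) of pack_a above -5 m or value of joint fader below 0.105 m) and (height (world z) of pack_b above -5 m or value of joint fader below 0.105 m) and (height (world z) of pack_c above -5 m or value of joint fader below 0.105 m) and (height (world z) of pack_d above -5 m or value of joint fader below 0.105 m) and (height (world z) of any of pack_a, pack_b above -5 m or value of joint fader below 0.075 m) and (height (world z) of any of pack_a, pack_c above -5 m or value of joint fader below 0.075 m) and (height (world z) of any of pack_a, pack_d above -5 m or value of joint fader below 0.075 m) and (height (world z) of any of pack_b, pack_c above -5 m or value of joint fader below 0.075 m) and (height (world z) of any of pack_b, pack_d above -5 m or value of joint fader below 0.075 m) and (height (world z) of any of pack_c, pack_d above -5 m or value of joint fader below 0.075 m) and value of joint switch below -1.05 rad and velocity of joint fader between -0.01 and 0.01 m/s), for 0.2 s.
5. the switch is past its click, ON (value of joint switch above -0.15 rad), for 0.2 s.
At the end, for the whole second after the job is handed in: every pack stands upright and at rest on a pad of its own (centre within 15 mm of the pad's centre, squared to the board within 12 degrees either way round), the fader is within 6 mm of the line for the number of packs present (0.03 m per pack), and the switch is ON (above -0.15 rad) ((horizontal distance between pack_a and pad0 below 0.015 m or horizontal distance between pack_a and pad1 below 0.015 m or horizontal distance between pack_a and pad2 below 0.015 m or horizontal distance between pack_a and pad3 below 0.015 m) and z of pack_a in the frame of pad0 between -0.006 and 0.006 m and angle between each of pack_a, pack_b, pack_c, pack_d's own z axis and vertical below 0.1 rad and angle between the x axis of each of pack_a, pack_b, pack_c, pack_d and the x axis of board, either way round below 0.21 rad and linear speed of each of pack_a, pack_b, pack_c, pack_d below 0.02 m/s and (horizontal distance between pack_b and pad0 below 0.015 m or horizontal distance between pack_b and pad1 below 0.015 m or horizontal distance between pack_b and pad2 below 0.015 m or horizontal distance between pack_b and pad3 below 0.015 m) and z of pack_b in the frame of pad0 between -0.006 and 0.006 m and (horizontal distance between pack_c and pad0 below 0.015 m or horizontal distance between pack_c and pad1 below 0.015 m or horizontal distance between pack_c and pad2 below 0.015 m or horizontal distance between pack_c and pad3 below 0.015 m) and z of pack_c in the frame of pad0 between -0.006 and 0.006 m and (horizontal distance between pack_d and pad0 below 0.015 m or horizontal distance between pack_d and pad1 below 0.015 m or horizontal distance between pack_d and pad2 below 0.015 m or horizontal distance between pack_d and pad3 below 0.015 m) and z of pack_d in the frame of pad0 between -0.006 and 0.006 m and (value of joint fader between 0.054 and 0.066 m or value of joint fader between 0.084 and 0.096 m or value of joint fader between 0.114 and 0.126 m) and ((height (world z) of pack_a below -5 m and value of joint fader above -1 m) or (height (world z) of pack_b below -5 m and value of joint fader above -1 m) or (height (world z) of pack_c below -5 m and value of joint fader above -1 m) or (height (world z) of pack_d below -5 m and value of joint fader above -1 m) or value of joint fader above 0.105 m) and ((height (world z) of each of pack_a, pack_b below -5 m and value of joint fader above -1 m) or (height (world z) of each of pack_a, pack_c below -5 m and value of joint fader above -1 m) or (height (world z) of each of pack_a, pack_d below -5 m and value of joint fader above -1 m) or (height (world z) of each of pack_b, pack_c below -5 m and value of joint fader above -1 m) or (height (world z) of each of pack_b, pack_d below -5 m and value of joint fader above -1 m) or (height (world z) of each of pack_c, pack_d below -5 m and value of joint fader above -1 m) or value of joint fader above 0.075 m) and (height (world z) of pack_a above -5 m or value of joint fader below 0.105 m) and (height (world z) of pack_b above -5 m or value of joint fader below 0.105 m) and (height (world z) of pack_c above -5 m or value of joint fader below 0.105 m) and (height (world z) of pack_d above -5 m or value of joint fader below 0.105 m) and (height (world z) of any of pack_a, pack_b above -5 m or value of joint fader below 0.075 m) and (height (world z) of any of pack_a, pack_c above -5 m or value of joint fader below 0.075 m) and (height (world z) of any of pack_a, pack_d above -5 m or value of joint fader below 0.075 m) and (height (world z) of any of pack_b, pack_c above -5 m or value of joint fader below 0.075 m) and (height (world z) of any of pack_b, pack_d above -5 m or value of joint fader below 0.075 m) and (height (world z) of any of pack_c, pack_d above -5 m or value of joint fader below 0.075 m) and value of joint switch above -0.15 rad and velocity of joint fader between -0.01 and 0.01 m/s); the robot touches nothing.
It fails at once if a bystander is knocked more than 40 mm from its place (distance of any of wrench, driver, bearing, grease from where it was at the start of the episode above 0.04 m).
Of pack_a, pack_b, pack_c, pack_d only 2 to 4 are there at a start; the rules pass over those that are not, and their reading is None.
At some moment in a run one of pack_a, pack_b, pack_c, pack_d may be knocked a few centimetres aside while the robot is not near it.
Once in a run the grip may slacken for a moment while it holds something.
It also fails if it takes over 210 s, if anything falls off the work surface, if the arm or the gripper's body presses on something with over 40 N, if the wrist force passes 120 N, or if a joint passes its speed limit or range.

## Robot

A 6-joint arm with a two-finger parallel gripper is mounted at the origin on the work surface. World frame = base frame: x ahead of the robot, y to its left, z up, the work surface at z = 0. Lengths are in m, angles in rad, forces in N, time in s.
With the tool pointing down it reaches from about 0.4 to 0.825 m from the base axis. Payload 7 kg.
Tool frame: the origin (TCP) lies at the very end of the fingers, on their centre line; the grasp point (between the pads) lies 19 mm behind it; y points along the fingers, x is the direction in which the jaws open and shut, and the axes are right-handed (so a half turn about y gives the same grasp; the last joint's range is limited). The gripper opens to 88 mm and grips with 3 to 60 N. Pads are 19 mm wide; open, the fingers measure 130 mm over their backs; the gripper's body (78 mm by 193 mm) begins 47 mm behind the grasp point.
Start: joints at [1.451, 0.359, 0.012, 0, -1.224, -0.288], TCP at [0.268, 0.62, 0.227] pointing down, gripper open.
Joint ranges: [-3.07, 3.07], [-1.43, 2.12], [-1.02, 1.25], [-3.03, 1.67], [-3.05, -0], [-3.03, 3.03]. Speed limits (rad/s): [2.39, 2.39, 3.01, 3.14, 3.14, 3.14].

## Interface

Orientations are given as [roll, pitch, yaw] about the fixed x, y, z axes, in that order (R = Rz(yaw) Ry(pitch) Rx(roll)).
In Python, from station import arm gives the robot as it stands.
- The arm moves only by the tool move_arm, never from a script. Its arguments are lists of equal length, an entry for each row: "jaw": the closure, from 0 (fully open) to 1 (shut); "offset": the shift along the tool's x, y, z in m, a list of three; "roll": the turn about the tool's y in rad. In form: {"jaw": [jaw, ...], "offset": [[dx, dy, dz], ...], "roll": [roll, ...]}. A call has 1 to 5 rows; each row shifts and turns the commanded pose from where the row before left it, along the tool's axes as they then stand; what a row does not reach is not made up. A row lasts 1/8 s, in which the tool goes at most 62.5 mm and 10.7 degrees, less where a joint would pass 70% of its speed; a pose out of reach is approached as far as the arm can. A call is refused whole if a number of a shift passes 0.0625 or a number of a turn 0.188, either way. A call with a gripper value outside its range is refused whole. The fingers move at their own pace and stop on an object; "grip_force" is the grip in N (left out, the last holds). Time passes only in rows, so rows that do not move let the fingers close. It gives the time, the measured TCP pose, the force and the opening at its end, in the units of the state.
- arm.get_state(): the state, without advancing time (a new reading comes with each control period).
- arm.grab_frame(name): name is "scene" or "top" or "wrist"; returns a dict with "pixels" (400x640x3 uint8, blue, green, red), "fovy" (degrees; the focal length in pixels is half the picture's height over the tangent of half this angle, whatever the lens; pixels are square), "cx", "cy" (the principal point, pixels), "position" and "attitude" of the camera in the world; the wrist camera has in their place "hand_eye" (4x4, takes a point from camera to tool coordinates, whose origin is the TCP and whose axes are the tool frame's). Camera axes: x right, y down, z forward; pixel columns grow to the right and rows downward; lengths in m; the calibration is good to about 2 mm. The wrist camera is an equidistant fisheye: a pixel r from the principal point sees the ray r / f radians off the axis. A picture is of the moment at which its call begins: read the wrist's pose just before it. There is no depth.
- arm.job_done(): hands the job in, once; it reports no verdict.
Trained networks look in a picture, given as the dict that the camera call returned (one of the last four; its "shot" number tells which), for a name from the list of things; names that differ only in an ending like _2 or _b are one class to them, and where a whole thing is asked for, a point or a joint stands for the part that bears it (a point fixed in the world has none). Each returns a list of dicts, best first, with "p" (0 to 1); they miss things now and then, are a little off and sometimes report something else, mostly with a low value. They report only what shows in the picture. A call takes as long as a camera call. They do not tell look-alikes from the thing itself.
- arm.recognise(picture, thing): "position" ([x, y, z] in m, in world coordinates, good to about 4 mm: the middle of the surface that is visible of it).
- arm.landmark_of(picture, thing): "position" ([x, y, z] in m, in world coordinates, good to about 4 mm: a listed point, or the origin of a listed thing).
The state is a dict: "t": time; "q": joint angles; "qd": joint speeds; "joint_efforts": joint torques, N m; "eef_pos": TCP position; "ee_rot": TCP orientation; "force": force on the tool from outside, world axes, zero at the start; "moment": the same for the moment, N m; "width": finger opening in m.
Only numpy, scipy, OpenCV 4.12 (cv2) and the standard library are available. Lean on these libraries where they do the work, as an engineer would, in place of code of your own. Each camera call takes 0.05 s, during which the arm holds its last target.

## Working session

There is one attempt and no reset: what is moved stays moved. The work goes in short steps, Python scripts to look and compute and a tool call to move; the robot and the scene stay as the last step left them, time stands still between calls to the robot, and variables do not carry over. Pictures are saved under pics/ and viewed, and the job is handed in when it is done.

Besides the shell and the picture viewer there is one more tool, called after "Request:" in YAML: its name, and indented under it one key for each argument. move_arm: Moves the arm, as the interface text tells. Its arguments: {"type":"object","properties":{"jaw":{"type":"array","items":{"type":"number"}},"offset":{"type":"array","items":{"type":"array","items":{"type":"number"}}},"roll":{"type":"array","items":{"type":"number"}},"grip_force":{"type":"number"}},"required":["jaw","offset","roll"]}

```bash
mkdir -p pics; ls; python3 - <<'E'
from station import arm
import cv2
s=arm.get_state();print(s)
for n in("scene","top","wrist"):
    f=arm.grab_frame(n);cv2.imwrite(f"pics/a_{n}.png",f["pixels"]);print(n,{k:v for k,v in f.items() if k!="pixels"})
E
```

```text
pics
{'t': 0.0, 'q': array([ 1.45109059e+00,  3.59399426e-01,  1.10488192e-02, -3.61441536e-04,
       -1.22410527e+00, -2.88089533e-01]), 'qd': array([ 0.00073815, -0.00061592,  0.00200788,  0.0007209 , -0.00097865,
       -0.00055345]), 'joint_efforts': array([-7.89829355e-04, -5.82722139e+01,  2.93066561e+01,  6.99742377e+00,
        6.92790709e-03, -1.52407133e-04]), 'eef_pos': array([0.26752805, 0.61917648, 0.22560818]), 'ee_rot': array([-1.57065054e+00, -1.68770363e-03, -1.97871481e+00]), 'force': array([ 0.50104925,  0.46797606, -0.02441161]), 'moment': array([ 0.03147005,  0.0170982 , -0.00383629]), 'width': 0.08774005838340906}
scene {'fovy': 42.74900441919497, 'cx': 317.2928306738605, 'cy': 201.60074566835084, 'position': array([ 1.13096187, -0.81343638,  1.0550442 ]), 'attitude': array([-2.30192658, -0.01683454,  0.63507884]), 'shot': 1}
top {'fovy': 43.95012286218543, 'cx': 319.55240635826465, 'cy': 195.06042494931094, 'position': array([0.27217816, 0.03340343, 1.3340549 ]), 'attitude': array([-2.94541568,  0.00713619, -1.59419442]), 'shot': 2}
wrist {'fovy': 65.70646984690485, 'cx': 318.95345041952976, 'cy': 200.36506057564563, 'hand_eye': array([[ 9.99999868e-01,  3.27158224e-04,  3.95278482e-04,
        -4.43410057e-04],
       [-2.83335835e-04, -2.90179742e-01,  9.56972119e-01,
        -1.59110665e-01],
       [ 4.27783107e-04, -9.56972105e-01, -2.90179611e-01,
         7.87025155e-02],
       [ 0.00000000e+00,  0.00000000e+00,  0.00000000e+00,
         1.00000000e+00]]), 'shot': 3}
```

View pics/a_scene.png

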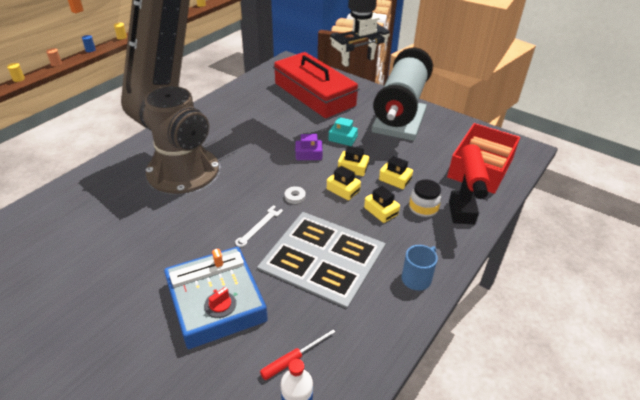

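View pics/a_top.png

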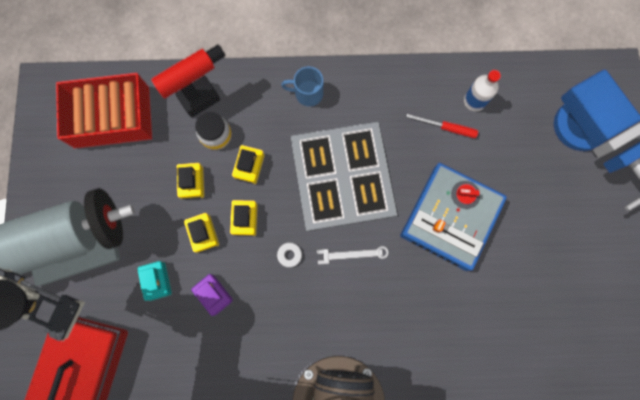

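View pics/a_wrist.png

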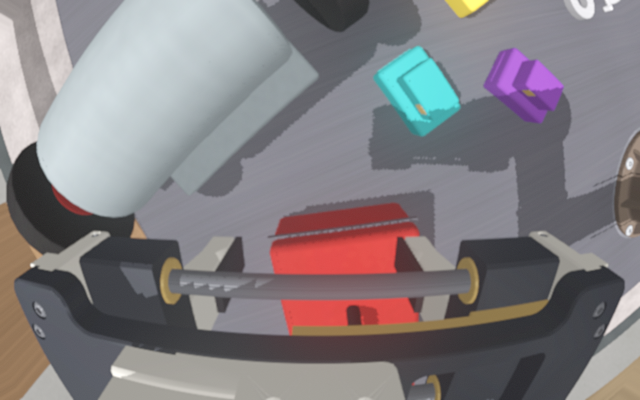

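The pictures show four yellow packs in the top view at (190,180), (248,163), (201,232) and (243,217). The look-alikes are turquoise (153,281) and purple (211,294), and are not wanted. The console is at (455,217), the board at (343,175), the wrench at (352,255), the bearing at (289,255), the jar at (213,130) and the driver at (443,125).

```bash
cat > h.py <<'E'
from station import arm
import numpy as np, cv2
from scipy.spatial.transform import Rotation as R
def cam(f):
    Rm=R.from_euler('xyz',f["attitude"]).as_matrix(); return Rm,np.array(f["position"]),200/np.tan(np.radians(f["fovy"]/2))
def proj(f,P):
    Rm,p,fl=cam(f); c=(np.atleast_2d(P)-p)@Rm; return np.c_[f["cx"]+fl*c[:,0]/c[:,2],f["cy"]+fl*c[:,1]/c[:,2]]
def ray(f,uv,z):
    Rm,p,fl=cam(f); d=Rm@np.array([(uv[0]-f["cx"])/fl,(uv[1]-f["cy"])/fl,1]); return p+d*(z-p[2])/d[2]
def wpose(s): return R.from_euler('xyz',s["ee_rot"]).as_matrix(),np.array(s["eef_pos"])
def wray(f,s,uv,z):
    Rt,p=wpose(s); H=np.array(f["hand_eye"]); fl=200/np.tan(np.radians(f["fovy"]/2))
    d=np.array([uv[0]-f["cx"],uv[1]-f["cy"]]);r=np.hypot(*d);th=r/fl
    v=np.r_[d/max(r,1e-9)*np.sin(th),np.cos(th)]
    o=Rt@H[:3,3]+p; v=Rt@H[:3,:3]@v; return o+v*(z-o[2])/v[2]
def wproj(f,s,P):
    Rt,p=wpose(s); H=np.array(f["hand_eye"]); fl=200/np.tan(np.radians(f["fovy"]/2))
    q=(np.atleast_2d(P)-p)@Rt; c=(q-H[:3,3])@H[:3,:3]
    r=np.hypot(c[:,0],c[:,1]); th=np.arctan2(r,c[:,2]); k=fl*th/np.maximum(r,1e-9)
    return np.c_[f["cx"]+k*c[:,0],f["cy"]+k*c[:,1]]
E
python3 - <<'E'
from h import *
for n in("top","scene"):
    f=arm.grab_frame(n)
    for t in("console","board","fader_top","switch_grip","pad0","pack_a","wrench","driver","bearing","grease"):
        for d in arm.landmark_of(f,t):
            print(n,t,np.round(d["position"],3),round(d["p"],2),np.round(proj(f,d["position"])[0]))
print(arm.get_state()['t'])
E
```

```text
top console [ 0.468 -0.314 -0.002] 0.71 [449. 217.]
top board [ 0.59  -0.028 -0.002] 0.83 [342. 176.]
top fader_top [ 0.431 -0.264  0.11 ] 0.5 [442. 226.]
top fader_top [ 0.47  -0.314  0.001] 0.29 [449. 216.]
top switch_grip [ 0.522 -0.343  0.101] 0.6 [469. 190.]
top switch_grip [ 0.719  0.326 -0.   ] 0.39 [216. 134.]
top pad0 [0.524 0.021 0.013] 0.82 [326. 199.]
top pad0 [0.646 0.042 0.012] 0.79 [317. 156.]
top pad0 [ 0.664 -0.082  0.01 ] 0.62 [361. 148.]
top pad0 [ 0.441  0.353 -0.002] 0.5 [204. 233.]
top pack_a [ 0.277  0.319 -0.001] 0.89 [215. 294.]
top pack_a [0.443 0.352 0.   ] 0.88 [204. 232.]
top pack_a [ 0.625  0.223 -0.002] 0.86 [252. 166.]
top pack_a [0.313 0.475 0.002] 0.62 [157. 282.]
top pack_a [0.582 0.383 0.002] 0.61 [194. 182.]
top pack_a [ 0.475  0.241 -0.002] 0.61 [245. 220.]
top wrench [ 0.38  -0.049  0.004] 0.95 [353. 252.]
top driver [ 0.732 -0.311  0.002] 0.84 [441. 124.]
top bearing [0.377 0.12  0.001] 0.92 [290. 255.]
top bearing [ 0.474  0.238 -0.002] 0.66 [246. 220.]
top grease [0.72  0.323 0.   ] 0.93 [216. 134.]
scene console [ 0.468 -0.317  0.   ] 0.6 [2
[... 446 characters left out ...]
0.47  -0.001] 0.74 [342. 139.]
scene pack_a [0.277 0.323 0.001] 0.68 [308. 154.]
scene pack_a [0.582 0.385 0.001] 0.66 [394. 179.]
scene pack_a [0.481 0.238 0.001] 0.62 [343. 190.]
scene pack_a [0.624 0.225 0.002] 0.59 [380. 211.]
scene pack_a [0.443 0.35  0.006] 0.56 [353. 167.]
scene wrench [ 0.375 -0.046 -0.004] 0.73 [259. 227.]
scene wrench [ 0.539 -0.098  0.011] 0.25 [292. 260.]
scene driver [ 0.733 -0.31  -0.003] 0.59 [300. 357.]
scene driver [ 0.436 -0.262  0.117] 0.28 [217. 252.]
scene bearing [0.377 0.119 0.001] 0.6 [294. 197.]
scene grease [ 0.721  0.324 -0.003] 0.76 [424. 208.]
scene grease [0.648 0.039 0.009] 0.65 [353. 249.]
scene grease [0.441 0.35  0.002] 0.23 [352. 168.]
1.25
```

```bash
cat >> h.py <<'E'
def rect(f,x0,x1,y0,y1,z,s=2000):
    # output: up=+x, left=+y ; s px per m
    c=np.array([[x1,y1,z],[x1,y0,z],[x0,y0,z],[x0,y1,z]])
    uv=proj(f,c).astype(np.float32); w=int((y1-y0)*s);h=int((x1-x0)*s)
    M=cv2.getPerspectiveTransform(uv,np.float32([[0,0],[w,0],[w,h],[0,h]]))
    return cv2.warpPerspective(f["pixels"],M,(w,h),flags=cv2.INTER_CUBIC)
E
python3 - <<'E'
from h import *
f=arm.grab_frame("top")
a=rect(f,.35,.60,-.46,-.18,.06,2500); cv2.imwrite("pics/b_con.png",a)
b=rect(f,.38,.68,.17,.45,.042,2000);cv2.imwrite("pics/b_packs.png",b)
hsv=cv2.cvtColor(b,cv2.COLOR_BGR2HSV);m=cv2.inRange(hsv,(20,120,80),(36,255,255))
cs,_=cv2.findContours(m,cv2.RETR_EXTERNAL,cv2.CHAIN_APPROX_NONE)
for c in cs:
    if cv2.contourArea(c)<2000: continue
    r=cv2.minAreaRect(c);bx=cv2.boxPoints(r)
    x=.68-r[0][1]/2000;y=.45-r[0][0]/2000
    e=bx[1]-bx[0];g=bx[2]-bx[1]; l=e if np.hypot(*e)>np.hypot(*g) else g
    print(round(x,4),round(y,4),'size',np.round(np.array(r[1])/2),'yaw',round(np.arctan2(-l[0],-l[1])%np.pi,3))
E
```

```text
0.4372 0.3506 size [97. 72.] yaw 0.325
0.4745 0.2391 size [71. 95.] yaw 3.098
0.578 0.3834 size [99. 74.] yaw 0.055
0.6199 0.2276 size [73. 97.] yaw 2.871
```

View pics/b_con.png

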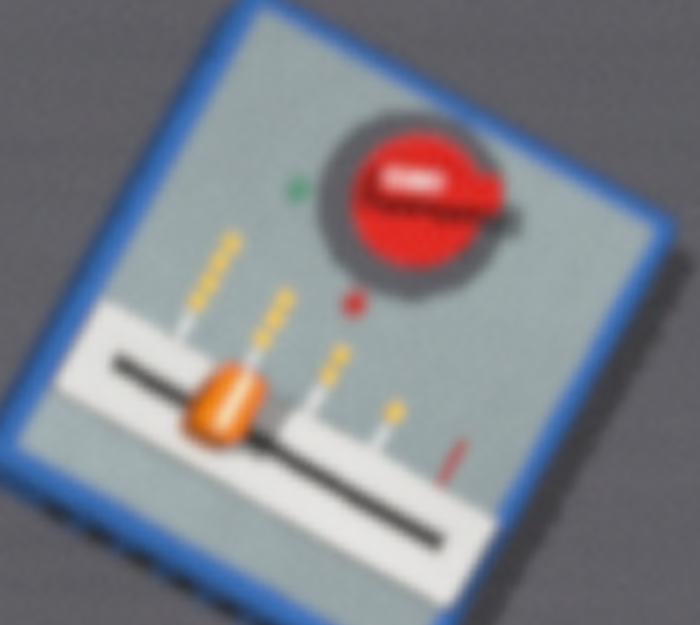

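View pics/b_packs.png

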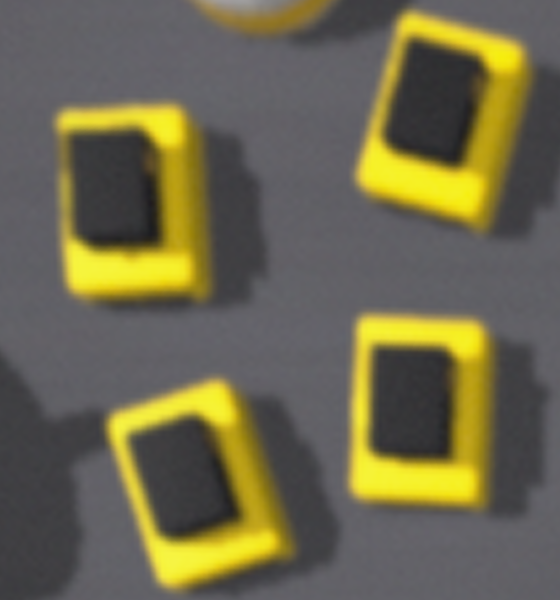

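The crop shows the pointer at the green dot (ON) and the fader between the 3- and 4-dot lines. The console yaw is about -0.50. All four packs are upright, with body and neck visible.

```bash
cat >> h.py <<'E'
def plan(wps,step=.055,rs=.17,jaw=0,pose=None):
    """wps: list of (x,y,z,yaw). prints rows in tool axes (tool down)."""
    s=arm.get_state(); Rt,p=wpose(s); yaw=s["ee_rot"][2]
    if pose is not None: p=np.array(pose[:3]);yaw=pose[3]
    rows=[]
    print("from",np.round(p,4),round(yaw,4),"t",round(s['t'],2))
    for w in wps:
        tgt=np.array(w[:3]);
        dy=w[3]-yaw; dy=(dy+np.pi)%(2*np.pi)-np.pi
        if len(w)>4: dy=w[3]-yaw
        n=max(1,int(np.ceil(max(np.linalg.norm(tgt-p)/step,abs(dy)/rs))))
        for i in range(n):
            k=n-i; d=(tgt-p)/k; r=-(dy)/k
            c,sn=np.cos(yaw),np.sin(yaw)
            off=np.round([c*d[0]+sn*d[1],-d[2],-sn*d[0]+c*d[1]],3); r=round(r,2) if k>1 else round(r,3)
            p=p+np.array([c*off[0]-sn*off[2],sn*off[0]+c*off[2],-off[1]]); yaw-=r; dy+=r
            rows.append((off.tolist(),float(r)))
    for i in range(0,len(rows),5):
        ch=rows[i:i+5]; print('{"jaw":',[jaw]*len(ch),'"offset":',[a for a,_ in ch],'"roll":',[b for _,b in ch])
    print("end",np.round(p,4),round(yaw,4))
E
python3 - <<'E'
from h import *
plan([(.32,.58,.30,-1.98),(.55,.2,.30,-2.6),(.53,-.33,.25,3.02)],step=.052,rs=.17)
E
```

```text
from [0.2677 0.6196 0.2265] -1.9786 t 1.3
{"jaw": [0, 0, 0, 0, 0] "offset": [[0.008, -0.037, 0.032], [0.008, -0.036, 0.032], [0.029, -0.0, 0.04], [0.026, -0.0, 0.042], [0.023, -0.0, 0.044]] "roll": [0.0, 0.001, 0.07, 0.07, 0.07]
{"jaw": [0, 0, 0, 0, 0] "offset": [[0.019, -0.0, 0.045], [0.016, -0.0, 0.047], [0.013, -0.0, 0.047], [0.01, -0.0, 0.048], [0.006, -0.0, 0.049]] "roll": [0.07, 0.07, 0.07, 0.07, 0.07]
{"jaw": [0, 0, 0, 0, 0] "offset": [[0.002, -0.0, 0.05], [0.026, 0.005, 0.04], [0.024, 0.004, 0.042], [0.021, 0.005, 0.043], [0.019, 0.004, 0.044]] "roll": [0.06, 0.06, 0.06, 0.06, 0.06]
{"jaw": [0, 0, 0, 0, 0] "offset": [[0.016, 0.005, 0.046], [0.013, 0.004, 0.046], [0.011, 0.005, 0.047], [0.008, 0.004, 0.048], [0.005, 0.005, 0.048]] "roll": [0.06, 0.06, 0.06, 0.06, 0.06]
{"jaw": [0, 0] "offset": [[0.002, 0.004, 0.048], [-0.001, 0.005, 0.049]] "roll": [0.06, 0.064]
end [ 0.53   -0.3303  0.2495] -3.2636
```

Request:
move_arm:
  jaw: [0,0,0,0,0]
  offset:
    - [0.008,-0.037,0.032]
    - [0.008,-0.036,0.032]
    - [0.029,0.0,0.04]
    - [0.026,0.0,0.042]
    - [0.023,0.0,0.044]
  roll: [0.0,0.0,0.07,0.07,0.07]

```text
t: 1.92
eef_pos: [0.3968, 0.4507, 0.2998]
ee_rot: [-1.571, 0.0, -2.191]
force: [1.1, -0.4, -0.4]
width: 0.088
```

Request:
move_arm:
  jaw: [0,0,0,0,0]
  offset:
    - [0.019,0.0,0.045]
    - [0.016,0.0,0.047]
    - [0.013,0.0,0.047]
    - [0.01,0.0,0.048]
    - [0.006,0.0,0.049]
  roll: [0.07,0.07,0.07,0.07,0.07]

```text
t: 2.55
eef_pos: [0.5249, 0.241, 0.2999]
ee_rot: [-1.571, 0.001, -2.541]
force: [0.8, 0.8, 0.3]
width: 0.0878
```

Request:
move_arm:
  jaw: [0,0,0,0,0]
  offset:
    - [0.002,0.0,0.05]
    - [0.026,0.005,0.04]
    - [0.024,0.004,0.042]
    - [0.021,0.005,0.043]
    - [0.019,0.004,0.044]
  roll: [0.06,0.06,0.06,0.06,0.06]

```text
t: 3.18
eef_pos: [0.5437, 0.0068, 0.2816]
ee_rot: [-1.571, 0.0, -2.84]
force: [0.6, -0.1, -0.2]
width: 0.0874
```

Request:
move_arm:
  jaw: [0,0,0,0,0]
  offset:
    - [0.016,0.005,0.046]
    - [0.013,0.004,0.046]
    - [0.011,0.005,0.047]
    - [0.008,0.004,0.048]
    - [0.005,0.005,0.048]
  roll: [0.06,0.06,0.06,0.06,0.06]

```text
t: 3.8
eef_pos: [0.5344, -0.2347, 0.2587]
ee_rot: [-1.571, 0.001, -3.14]
force: [1.3, 0.6, -0.1]
width: 0.0873
```

Request:
move_arm:
  jaw: [0,0,0]
  offset:
    - [0.002,0.004,0.048]
    - [-0.001,0.005,0.049]
    - [0,0,0]
  roll: [0.06,0.064,0]

```text
t: 4.18
eef_pos: [0.53, -0.3329, 0.2484]
ee_rot: [-1.571, -0.002, 3.016]
force: [0.5, 0.5, -0.0]
width: 0.0879
```

```bash
python3 - <<'E'
from h import *
s=arm.get_state();f=arm.grab_frame("wrist");cv2.imwrite("pics/c_w.png",f["pixels"])
for t in("switch_grip","fader_top","console"):
    for d in arm.landmark_of(f,t): print(t,np.round(d["position"],4),round(d["p"],2),np.round(wproj(f,s,d["position"])[0]))
f=arm.grab_frame("top")
for t in("switch_grip","fader_top","console"):
    for d in arm.landmark_of(f,t): print('top',t,np.round(d["position"],4),round(d["p"],2))
E
```

```text
switch_grip [ 0.5231 -0.3433  0.0979] 0.93 [324. 175.]
switch_grip [0.3755 0.1167 0.0014] 0.5 [421. 379.]
fader_top [ 0.4342 -0.2585  0.1134] 0.63 [415. 245.]
console [ 0.4667 -0.3115  0.0032] 0.81 [367. 178.]
console [ 0.5399 -0.0982  0.0104] 0.56 [331. 316.]
top switch_grip [ 0.5204 -0.3429  0.0994] 0.58
```

View pics/c_w.png

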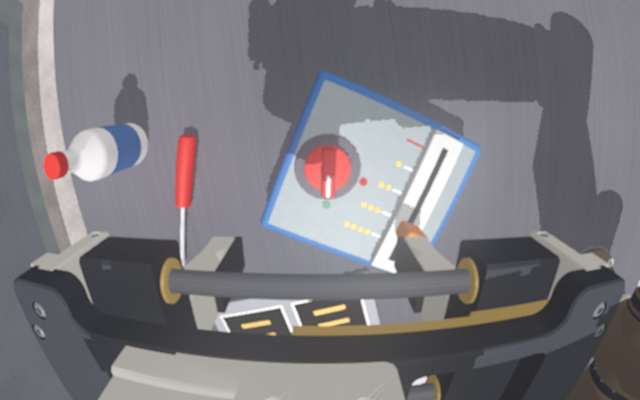

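The wrist view shows the switch bar at (327,170), standing vertically and so square to the jaws. The fader is at (412,232). I descend onto the switch.

```bash
python3 - <<'E'
from h import *
plan([(.5225,-.3432,.15,-.13+np.pi),(.5225,-.3432,.081,-.13+np.pi)],step=.045)
E
```

```text
from [ 0.5313 -0.3293  0.25  ] 3.0221 t 4.58
{"jaw": [0, 0, 0, 0, 0] "offset": [[0.002, 0.033, 0.005], [0.003, 0.034, 0.005], [0.002, 0.033, 0.005], [0.0, 0.035, -0.0], [0.0, 0.034, -0.0]] "roll": [0.0, 0.01, 0.0, 0.0, 0.0]
end [ 0.5225 -0.3433  0.081 ] 3.0121
```

Request:
move_arm:
  jaw: [0,0,0,0,0]
  offset:
    - [0.002,0.033,0.005]
    - [0.003,0.034,0.005]
    - [0.002,0.033,0.005]
    - [0.0,0.035,0.0]
    - [0.0,0.034,0.0]
  roll: [0,0.01,0,0,0]

```text
t: 5.2
eef_pos: [0.5224, -0.3437, 0.0799]
ee_rot: [-1.571, 0.001, 3.012]
force: [-0.3, -0.4, -0.4]
width: 0.0874
```

Request:
move_arm:
  jaw: [1,1,1,1,1]
  offset:
    - [0,0,0]
    - [0,0,0]
    - [0,0,0]
    - [0,0,0]
    - [0,0,0]
  roll: [0,0,0,0,0]
  grip_force: 45

```text
t: 5.82
eef_pos: [0.5224, -0.3442, 0.0813]
ee_rot: [-1.571, 0.001, 3.011]
force: [0.5, -0.4, 0.5]
width: 0.0432
```

Request:
move_arm:
  jaw: [1,1,1,1,1]
  offset:
    - [0,0,0]
    - [0,0,0]
    - [0,0,0]
    - [0,0,0]
    - [0,0,0]
  roll: [0,0,0,0,0]

```text
t: 6.45
eef_pos: [0.5193, -0.3437, 0.0803]
ee_rot: [-1.571, -0.005, 3.01]
force: [-8.2, 1.4, 5.8]
width: 0.014
```

Request:
move_arm:
  jaw: [1,1,1,1,1]
  offset:
    - [0.003,0,0]
    - [0,0,0]
    - [0,0,0]
    - [0,0,0]
    - [0,0,0]
  roll: [0,-0.15,-0.15,-0.15,-0.15]

```text
t: 7.08
eef_pos: [0.5182, -0.3439, 0.0803]
ee_rot: [-1.572, -0.002, -2.668]
force: [-2.6, -1.0, 1.2]
width: 0.0141
```

Request:
move_arm:
  jaw: [1,1,1,1,1]
  offset:
    - [0,0,0]
    - [0,0,0]
    - [0,0,0]
    - [0,0,0]
    - [0,0,0]
  roll: [-0.15,-0.15,-0.15,-0.12,0]

```text
t: 7.7
eef_pos: [0.5175, -0.3446, 0.0803]
ee_rot: [-1.573, -0.002, -2.1]
force: [-5.0, -5.3, 1.3]
width: 0.0138
```

Request:
move_arm:
  jaw: [0,0,0,0,0]
  offset:
    - [0,0,0]
    - [0,0,0]
    - [0,0,0]
    - [0,0,0]
    - [0,-0.05,0]
  roll: [0,0,0,0,0]

```text
t: 8.32
eef_pos: [0.5167, -0.3425, 0.1272]
ee_rot: [-1.579, -0.001, -2.103]
force: [0.1, -0.3, 1.4]
width: 0.0582
```

Request:
move_arm:
  jaw: [0,0,0,0]
  offset:
    - [0,-0.055,0]
    - [0,-0.055,0]
    - [0,0,0]
    - [0,0,0]
  roll: [0,0,0,0]

```text
t: 8.82
eef_pos: [0.519, -0.3434, 0.2403]
ee_rot: [-1.571, 0.001, -2.103]
force: [-0.2, -0.7, -0.4]
width: 0.087
```

```bash
python3 - <<'E'
from h import *
s=arm.get_state();print(s['eef_pos'],s['ee_rot']);f=arm.grab_frame("wrist");cv2.imwrite("pics/d_w.png",f["pixels"])
for t in("switch_grip","fader_top","console"):
    for d in arm.landmark_of(f,t): print(t,np.round(d["position"],4),round(d["p"],2),np.round(wproj(f,s,d["position"])[0]))
f=arm.grab_frame("scene")
cv2.imwrite("pics/d_s.png",cv2.resize(f["pixels"][220:360,140:300],None,fx=4,fy=4))
for t in("switch_grip","fader_top","console"):
    for d in arm.landmark_of(f,t): print(t,np.round(d["position"],4),round(d["p"],2))
E
```

```text
[ 0.5189972  -0.3434002   0.24033436] [-1.57073234e+00  5.76156812e-04 -2.10269409e+00]
switch_grip [ 0.5209 -0.3444  0.0993] 0.69 [319. 186.]
fader_top [ 0.4292 -0.2583  0.1134] 0.55 [294. 297.]
console [ 0.4661 -0.315   0.002 ] 0.81 [321. 213.]
switch_grip [ 0.376  -0.0449 -0.0028] 0.23
switch_grip [ 0.626   0.233  -0.0027] 0.17
fader_top [ 0.5917 -0.029  -0.0045] 0.64
console [ 0.4674 -0.3155 -0.0017] 0.84
```

View pics/d_w.png

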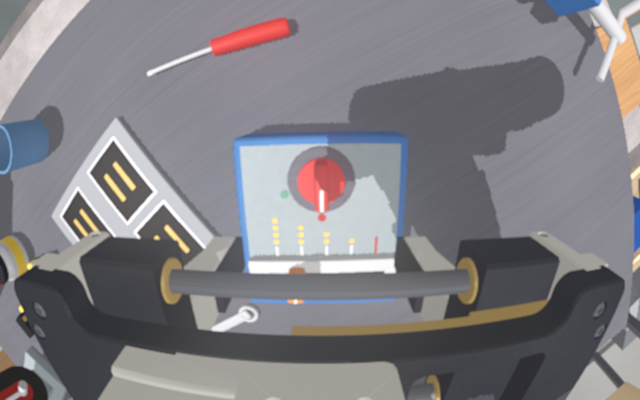

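View pics/d_s.png

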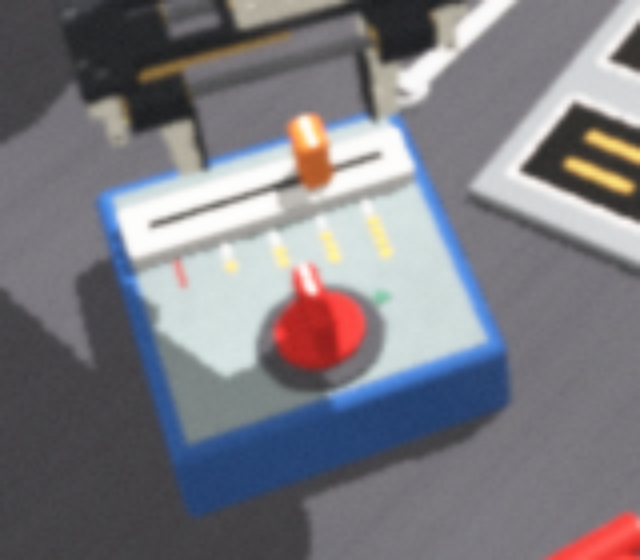

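The switch is OFF (pointer on the red dot at (322,216) in the wrist view). The fader is at (297,272), about 0.095.

```bash
python3 - <<'E'
from h import *
plan([(.434,-.262,.20,-2.08),(.434,-.262,.082,-2.08)],step=.05)
E
```

```text
from [ 0.519  -0.3437  0.2399] -2.1026 t 9.22
{"jaw": [0, 0, 0, 0, 0] "offset": [[-0.009, 0.013, -0.038], [-0.01, 0.013, -0.038], [-0.009, 0.014, -0.038], [-0.0, 0.039, -0.0], [-0.0, 0.039, -0.0]] "roll": [-0.01, -0.01, -0.003, 0.0, 0.0]
{"jaw": [0] "offset": [[-0.0, 0.04, -0.0]] "roll": [0.0]
end [ 0.4342 -0.2626  0.0819] -2.0796
```

Request:
move_arm:
  jaw: [0,0,0,0,0]
  offset:
    - [-0.009,0.013,-0.038]
    - [-0.01,0.013,-0.038]
    - [-0.009,0.014,-0.038]
    - [0,0.039,0]
    - [0,0.039,0]
  roll: [-0.01,-0.01,0,0,0]

```text
t: 9.85
eef_pos: [0.4345, -0.2624, 0.1224]
ee_rot: [-1.569, 0.001, -2.082]
force: [1.1, -0.4, -0.7]
width: 0.0874
```

Request:
move_arm:
  jaw: [0.3,0.6,0.8,0.8,0.8]
  offset:
    - [0,0.04,0]
    - [0,0,0]
    - [0,0,0]
    - [0,0,0]
    - [0,0,0]
  roll: [0,0,0,0,0]
  grip_force: 20

```text
t: 10.48
eef_pos: [0.435, -0.2628, 0.0838]
ee_rot: [-1.569, 0.001, -2.083]
force: [0.4, -0.2, 0.5]
width: 0.043
```

Request:
move_arm:
  jaw: [1,1,1,1]
  offset:
    - [0,0,0]
    - [0,0,0]
    - [0,0,0]
    - [0,0,0]
  roll: [0,0,0,0]

```text
t: 10.98
eef_pos: [0.4343, -0.2627, 0.0827]
ee_rot: [-1.571, -0.0, -2.083]
force: [-0.7, 0.7, 2.0]
width: 0.0202
```

Request:
move_arm:
  jaw: [1,1,1,1,1]
  offset:
    - [0.02,0,0]
    - [0.02,0,0]
    - [0.02,0,0]
    - [0.02,0,0]
    - [0.01,0,0]
  roll: [0,0,0,0,0]

```text
t: 11.6
eef_pos: [0.3899, -0.3416, 0.0827]
ee_rot: [-1.571, 0.0, -2.083]
force: [0.1, 2.1, 5.4]
width: 0.0195
```

Request:
move_arm:
  jaw: [1,1,1]
  offset:
    - [0.005,0,0]
    - [0.002,0,0]
    - [0,0,0]
  roll: [0,0,0]

```text
t: 11.98
eef_pos: [0.3874, -0.3463, 0.0827]
ee_rot: [-1.571, 0.001, -2.083]
force: [1.5, 7.0, 5.5]
width: 0.0197
```

Request:
move_arm:
  jaw: [1,1,1]
  offset:
    - [0.003,0,0]
    - [0.001,0,0]
    - [0,0,0]
  roll: [0,0,0]

```text
t: 12.35
eef_pos: [0.3872, -0.3468, 0.0827]
ee_rot: [-1.57, 0.006, -2.083]
force: [8.4, 30.0, 12.5]
width: 0.02
```

The fader is at its zero stop: the TCP halted at (0.3873,-0.3465) while the force rose to 30 N. I relieve the push and release.

Request:
move_arm:
  jaw: [1,0,0,0,0]
  offset:
    - [-0.004,0,0]
    - [0,0,0]
    - [0,0,0]
    - [0,0,0]
    - [0,-0.03,0]
  roll: [0,0,0,0,0]

```text
t: 12.98
eef_pos: [0.385, -0.3467, 0.1108]
ee_rot: [-1.576, -0.0, -2.083]
force: [0.4, 0.2, 0.3]
width: 0.0544
```

Request:
move_arm:
  jaw: [0,0,0,0,0]
  offset:
    - [0,-0.05,0]
    - [0,-0.06,0]
    - [0,-0.06,0]
    - [0,0,0]
    - [0,0,0]
  roll: [0,0,0,0,0]

```text
t: 13.6
eef_pos: [0.3864, -0.3471, 0.2822]
ee_rot: [-1.571, 0.0, -2.083]
force: [1.2, -0.8, -0.8]
width: 0.0876
```

```bash
python3 - <<'E'
from h import *
s=arm.get_state();print(s['eef_pos'],s['ee_rot'])
f=arm.grab_frame("scene")
cv2.imwrite("pics/e_s.png",cv2.resize(f["pixels"][130:340,140:450],None,fx=2.5,fy=2.5))
for t in("switch_grip","fader_top","pack_a","pad0"):
    for d in arm.landmark_of(f,t): print(t,np.round(d["position"],4),round(d["p"],2))
E
```

```text
[ 0.38641828 -0.34710271  0.28224385] [-1.57085932e+00  4.96413709e-04 -2.08319789e+00]
switch_grip [ 0.5206 -0.3485  0.1018] 0.6
fader_top [ 0.3884 -0.3471  0.1135] 0.58
pack_a [0.2734 0.3261 0.0008] 0.89
pack_a [0.6238 0.2276 0.0015] 0.79
pack_a [0.4424 0.3484 0.0016] 0.75
pack_a [ 0.3194  0.4688 -0.0018] 0.66
pack_a [ 5.845e-01  3.813e-01 -2.000e-04] 0.57
pad0 [ 0.5407 -0.1     0.0124] 0.78
pad0 [0.5246 0.0222 0.0106] 0.65
pad0 [0.6484 0.0371 0.0102] 0.61
pad0 [ 0.6632 -0.0842  0.0077] 0.59
pad0 [ 0.6239  0.2277 -0.0032] 0.57
```

View pics/e_s.png

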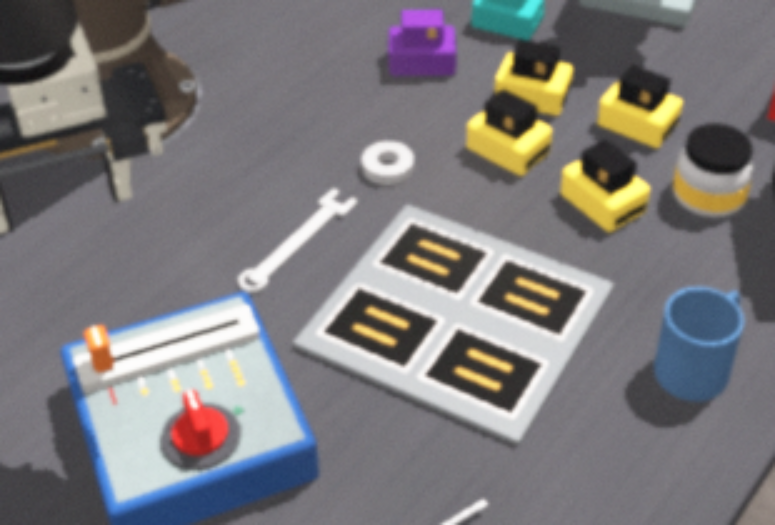

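```bash
python3 - <<'E'
from h import *
f=arm.grab_frame("top")
b=rect(f,.42,.76,-.21,.15,.010,2000);cv2.imwrite("pics/e_b.png",b)
from itertools import product
g=cv2.cvtColor(b,cv2.COLOR_BGR2HSV)
m=cv2.inRange(g,(0,0,120),(180,60,255))
cs,_=cv2.findContours(m,cv2.RETR_EXTERNAL,cv2.CHAIN_APPROX_NONE)
c=max(cs,key=cv2.contourArea);r=cv2.minAreaRect(c);print(.76-r[0][1]/2000,.15-r[0][0]/2000,np.array(r[1])/2,r[2])
for c in cs:
  pass
k=cv2.inRange(g,(0,0,0),(180,255,45))
cs,_=cv2.findContours(k,cv2.RETR_EXTERNAL,cv2.CHAIN_APPROX_NONE)
for c in cs:
    if cv2.contourArea(c)>8000:
        r=cv2.minAreaRect(c);print('pad',round(.76-r[0][1]/2000,4),round(.15-r[0][0]/2000,4),np.array(r[1])/2,r[2])
plan([(.46,-.30,.28,-2.0),(.58,0,.28,-1.9),(.62,.21,.25,-1.84)],step=.055)
E
```

```text
0.5916900634765625 -0.027063232421875 [276.15124512 253.94285583] 81.84114837646484
from [ 0.3865 -0.3471  0.2816] -2.0826 t 13.9
{"jaw": [0, 0, 0, 0, 0] "offset": [[-0.039, 0.001, 0.02], [-0.037, 0.001, 0.023], [-0.054, -0.0, -0.003], [-0.054, -0.0, -0.002], [-0.054, -0.0, -0.0]] "roll": [-0.04, -0.043, -0.02, -0.02, -0.01]
{"jaw": [0, 0, 0, 0, 0] "offset": [[-0.054, -0.0, 0.0], [-0.054, -0.0, 0.001], [-0.053, -0.0, 0.002], [-0.053, 0.007, -0.008], [-0.053, 0.008, -0.007]] "roll": [-0.02, -0.01, -0.02, -0.01, -0.02]
{"jaw": [0, 0] "offset": [[-0.053, 0.007, -0.006], [-0.053, 0.008, -0.005]] "roll": [-0.01, -0.02]
end [0.6197 0.2097 0.2496] -1.8396
```

View pics/e_b.png

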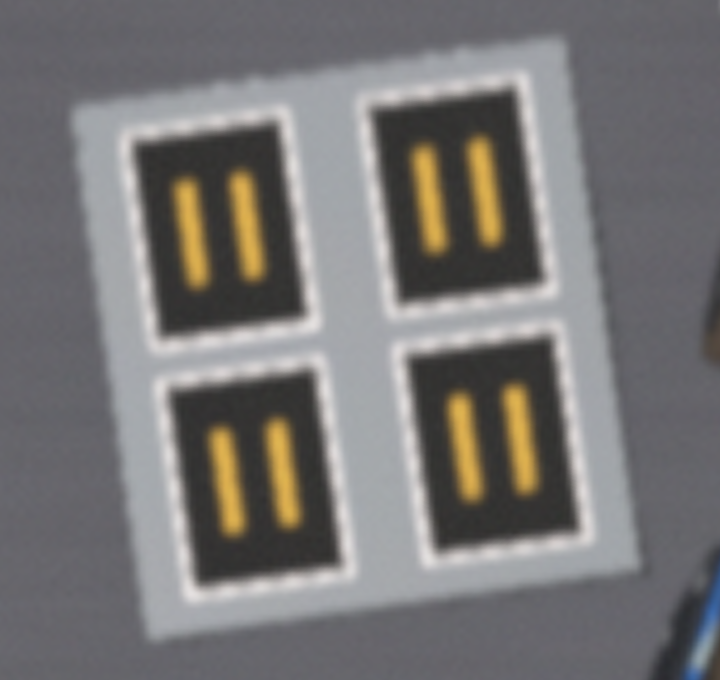

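Request:
move_arm:
  jaw: [0,0,0,0,0]
  offset:
    - [-0.039,0.001,0.02]
    - [-0.037,0.001,0.023]
    - [-0.054,0,-0.003]
    - [-0.054,0,-0.002]
    - [-0.054,0,0]
  roll: [-0.04,-0.043,-0.02,-0.02,-0.01]

```text
t: 14.52
eef_pos: [0.5208, -0.1482, 0.2801]
ee_rot: [-1.572, -0.0, -1.949]
force: [0.8, -0.2, -0.2]
width: 0.0875
```

Request:
move_arm:
  jaw: [0,0,0,0,0]
  offset:
    - [-0.054,0,0]
    - [-0.054,0,0.001]
    - [-0.053,0,0.002]
    - [-0.053,0.007,-0.008]
    - [-0.053,0.008,-0.007]
  roll: [-0.02,-0.01,-0.02,-0.01,-0.02]

```text
t: 15.15
eef_pos: [0.6, 0.1068, 0.2649]
ee_rot: [-1.571, -0.0, -1.869]
force: [0.2, -0.2, -0.2]
width: 0.0877
```

Request:
move_arm:
  jaw: [0,0,0]
  offset:
    - [-0.053,0.007,-0.006]
    - [-0.053,0.008,-0.005]
    - [0,0,0]
  roll: [-0.01,-0.02,0]

```text
t: 15.52
eef_pos: [0.6197, 0.2128, 0.2479]
ee_rot: [-1.573, -0.002, -1.836]
force: [-0.4, -1.3, -0.4]
width: 0.0878
```

```bash
cat > look.py <<'E'
from h import *
import sys
s=arm.get_state();print(s['t'],s['eef_pos'],s['ee_rot'])
n=sys.argv[1]
f=arm.grab_frame("wrist")
# rectify wrist view onto plane z=.076 (neck tops)  2000px/m
cx,cy=float(sys.argv[2]),float(sys.argv[3]);H=.15
def wrect(z,sc=2000):
    N=int(2*H*sc);i,j=np.mgrid[0:N,0:N]
    P=np.c_[(cx+H-i/sc).ravel(),(cy+H-j/sc).ravel(),np.full(N*N,z)]
    uv=wproj(f,s,P).astype(np.float32).reshape(N,N,2)
    return cv2.remap(f["pixels"],uv[...,0],uv[...,1],cv2.INTER_CUBIC)
cv2.imwrite(f"pics/{n}.png",wrect(.076)); cv2.imwrite(f"pics/{n}_w.png",f["pixels"])
b=wrect(.042);m=cv2.inRange(cv2.cvtColor(b,cv2.COLOR_BGR2HSV),(20,120,80),(36,255,255))
for c in cv2.findContours(m,cv2.RETR_EXTERNAL,cv2.CHAIN_APPROX_NONE)[0]:
    if cv2.contourArea(c)<3000: continue
    r=cv2.minAreaRect(c);bx=cv2.boxPoints(r);e=bx[1]-bx[0];g=bx[2]-bx[1];l=e if np.hypot(*e)>np.hypot(*g) else g
    print('body',round(cx+H-r[0][1]/2000,4),round(cy+H-r[0][0]/2000,4),np.round(np.array(r[1])/2),'yaw',round((np.arctan2(-l[0],-l[1])+1.57)%np.pi-1.57,3))
for d in arm.landmark_of(f,"pack_a"): print('wrist',np.round(d["position"],4),round(d["p"],2),np.round(wproj(f,s,d["position"])[0]))
f2=arm.grab_frame("scene")
for d in arm.landmark_of(f2,"pack_a"): print('scene',np.round(d["position"],4),round(d["p"],2))
E
python3 look.py f1 .62 .22
```

```text
15.525 [0.61972633 0.21281805 0.2479014 ] [-1.57318374 -0.00238944 -1.83598521]
body 0.5078 0.2374 [63. 59.] yaw 1.534
body 0.6005 0.3553 [66. 30.] yaw 0.057
body 0.6262 0.2263 [62. 91.] yaw -0.257
wrist [0.4401 0.3531 0.0043] 0.87 [263. 300.]
wrist [ 6.228e-01  2.294e-01 -3.000e-04] 0.75 [306. 169.]
wrist [ 0.5817  0.3802 -0.001 ] 0.64 [215. 223.]
scene [ 0.6248  0.2284 -0.0022] 0.94
scene [0.4436 0.3495 0.0023] 0.87
scene [0.2765 0.3268 0.0005] 0.86
scene [3.168e-01 4.665e-01 4.000e-04] 0.82
scene [4.781e-01 2.393e-01 1.000e-04] 0.79
scene [ 0.5781  0.3842 -0.0019] 0.7
```

View pics/f1.png

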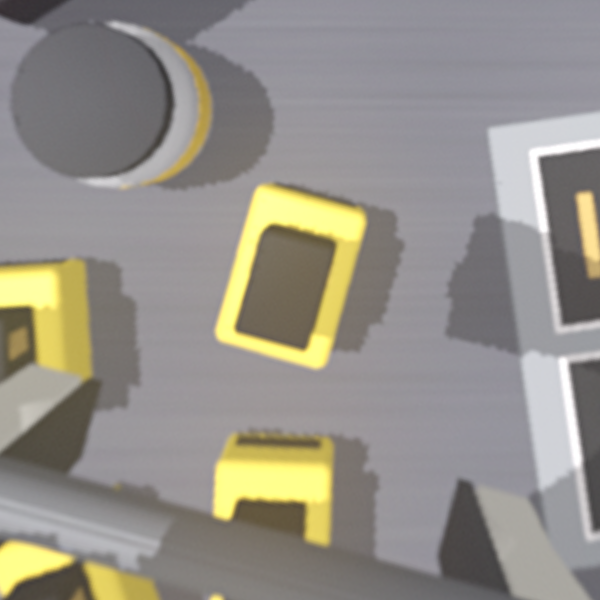

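View pics/f1_w.png

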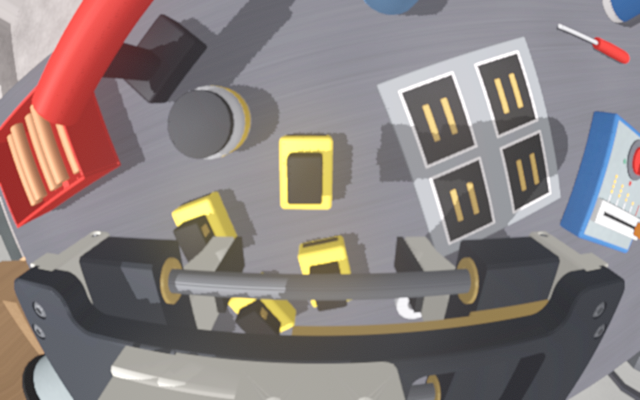

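The crop shows the yellow pack at (286,287), so the colour is right; the jar is at (95,105). I grip it.

```bash
python3 - <<'E'
from h import *
plan([(.6255,.2275,.15,-1.828),(.6255,.2275,.049,-1.828)],step=.05)
E
```

```text
from [0.6199 0.2089 0.2505] -1.8401 t 15.72
{"jaw": [0, 0, 0, 0, 0] "offset": [[-0.006, 0.033, 0.0], [-0.007, 0.034, 0.0], [-0.006, 0.033, 0.0], [-0.0, 0.034, 0.0], [-0.0, 0.034, 0.0]] "roll": [-0.0, -0.01, -0.002, -0.0, -0.0]
{"jaw": [0] "offset": [[-0.0, 0.033, 0.0]] "roll": [-0.0]
end [0.6249 0.2272 0.0495] -1.8281
```

Request:
move_arm:
  jaw: [0,0,0,0,0]
  offset:
    - [-0.006,0.033,0]
    - [-0.007,0.034,0]
    - [-0.006,0.033,0]
    - [0,0.034,0]
    - [0,0.034,0]
  roll: [0,-0.01,0,0,0]

```text
t: 16.35
eef_pos: [0.6253, 0.2267, 0.0824]
ee_rot: [-1.57, 0.001, -1.831]
force: [0.4, 0.6, 0.3]
width: 0.0878
```

Request:
move_arm:
  jaw: [0,0,1,1,1]
  offset:
    - [0,0.033,0]
    - [0,0,0]
    - [0,0,0]
    - [0,0,0]
    - [0,0,0]
  roll: [0,0,0,0,0]
  grip_force: 40

```text
t: 16.98
eef_pos: [0.6256, 0.2283, 0.051]
ee_rot: [-1.569, 0.002, -1.83]
force: [0.7, -0.1, -0.3]
width: 0.0634
```

Request:
move_arm:
  jaw: [1,1,1,1,1]
  offset:
    - [0,0,0]
    - [0,0,0]
    - [0,0,0]
    - [0,-0.03,0]
    - [0,0,0]
  roll: [0,0,0,0,0]

```text
t: 17.6
eef_pos: [0.626, 0.2286, 0.081]
ee_rot: [-1.569, 0.002, -1.829]
force: [1.0, 1.1, -4.4]
width: 0.0397
```

```bash
python3 - <<'E'
from h import *
plan([(.6255,.2275,.16,-1.828),(.646,.0391,.16,-1.431),(.646,.0391,.066,-1.431)],step=.045,jaw=1)
E
```

```text
from [0.626  0.2286 0.081 ] -1.8293 t 17.6
{"jaw": [1, 1, 1, 1, 1] "offset": [[0.001, -0.039, -0.0], [0.0, -0.04, -0.0], [0.035, 0.0, 0.014], [0.037, 0.0, 0.011], [0.037, 0.0, 0.007]] "roll": [-0.0, -0.001, -0.08, -0.08, -0.08]
{"jaw": [1, 1, 1, 1, 1] "offset": [[0.038, 0.0, 0.005], [0.037, 0.0, 0.001], [0.0, 0.031, 0.0], [0.0, 0.032, 0.0], [0.0, 0.031, 0.0]] "roll": [-0.08, -0.077, -0.0, -0.0, -0.0]
end [0.6457 0.0394 0.066 ] -1.4313
```

Request:
move_arm:
  jaw: [1,1,1,1,1]
  offset:
    - [0.001,-0.039,0]
    - [0,-0.04,0]
    - [0.035,0,0.014]
    - [0.037,0,0.011]
    - [0.037,0,0.007]
  roll: [0,0,-0.08,-0.08,-0.08]

```text
t: 18.23
eef_pos: [0.6359, 0.1126, 0.1567]
ee_rot: [-1.573, -0.0, -1.587]
force: [0.5, -0.3, -4.2]
width: 0.0395
```

Request:
move_arm:
  jaw: [1,1,1]
  offset:
    - [0.038,0,0.005]
    - [0.037,0,0.001]
    - [0,0,0]
  roll: [-0.08,-0.078,0]

```text
t: 18.6
eef_pos: [0.6434, 0.0362, 0.1567]
ee_rot: [-1.574, -0.0, -1.434]
force: [-0.1, 0.8, -4.9]
width: 0.0396
```

```bash
python3 - <<'E'
from h import *
s=arm.get_state();print(s['width'],s['force']);f=arm.grab_frame("wrist");cv2.imwrite("pics/g1.png",f["pixels"])
plan([(.646,.0391,.066,-1.431)],step=.035,jaw=1)
E
```

```text
0.039616862046850124 [-0.05083409  0.80653297 -4.88837032]
from [0.6436 0.0375 0.1569] -1.4345 t 18.65
{"jaw": [1, 1, 1] "offset": [[-0.0, 0.03, 0.001], [-0.001, 0.03, 0.001], [-0.0, 0.031, 0.001]] "roll": [-0.0, -0.0, -0.004]
end [0.6464 0.0389 0.0659] -1.4305
```

View pics/g1.png

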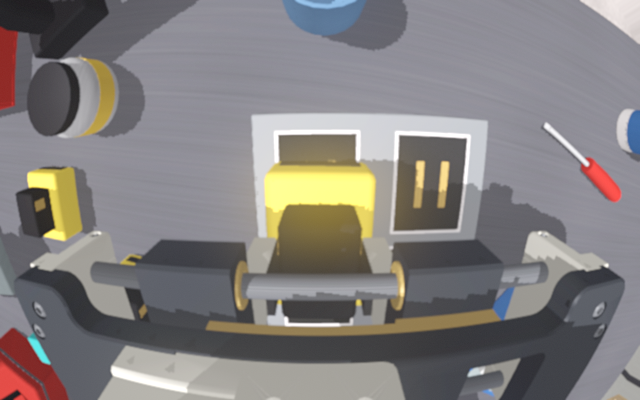

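The pack is held straight at (320,200), over the pad's outline (275–360 in columns). I lower it.

Request:
move_arm:
  jaw: [1,1,1,1,1]
  offset:
    - [0,0.03,0.001]
    - [0,0.03,0.001]
    - [0,0.028,0]
    - [0,0,0]
    - [0,0.004,0]
  roll: [0,0,0,0,0]

```text
t: 19.27
eef_pos: [0.6473, 0.0398, 0.0674]
ee_rot: [-1.569, -0.0, -1.431]
force: [0.0, 0.7, -2.8]
width: 0.0397
```

Request:
move_arm:
  jaw: [1,1]
  offset:
    - [0,0.002,0]
    - [0,0,0]
  roll: [0,0]

```text
t: 19.52
eef_pos: [0.6468, 0.0392, 0.0653]
ee_rot: [-1.57, 0.0, -1.432]
force: [1.3, -0.1, -4.9]
width: 0.0399
```

Request:
move_arm:
  jaw: [1,1,1,1]
  offset:
    - [0,0.002,0]
    - [0,0.002,0]
    - [0,0,0]
    - [0,0,0]
  roll: [0,0,0,0]

```text
t: 20.02
eef_pos: [0.6464, 0.039, 0.0606]
ee_rot: [-1.571, -0.0, -1.432]
force: [0.4, -0.9, -4.6]
width: 0.0398
```

Request:
move_arm:
  jaw: [1,1,1]
  offset:
    - [0,0.001,0]
    - [0,0.001,0]
    - [0,0,0]
  roll: [0,0,0]

```text
t: 20.4
eef_pos: [0.6466, 0.039, 0.0597]
ee_rot: [-1.57, -0.0, -1.431]
force: [-3.0, 0.0, 4.8]
width: 0.0399
```

Request:
move_arm:
  jaw: [0,0,0,0,0]
  offset:
    - [0,0,0]
    - [0,0,0]
    - [0,0,0]
    - [0,-0.03,0]
    - [0,-0.06,0]
  roll: [0,0,0,0,0]

```text
t: 21.02
eef_pos: [0.6447, 0.0385, 0.1467]
ee_rot: [-1.577, -0.001, -1.432]
force: [1.3, 0.8, -0.3]
width: 0.084
```

```bash
python3 - <<'E'
from h import *
plan([(.646,.0391,.2,-1.431),(.478,.225,.25,-1.615)],step=.055)
E
```

```text
from [0.6447 0.0385 0.1467] -1.4319 t 21.02
{"jaw": [0, 0, 0, 0, 0] "offset": [[-0.0, -0.053, 0.001], [-0.042, -0.01, -0.028], [-0.04, -0.01, -0.03], [-0.039, -0.01, -0.031], [-0.038, -0.01, -0.032]] "roll": [-0.001, 0.04, 0.04, 0.03, 0.04]
{"jaw": [0] "offset": [[-0.037, -0.01, -0.034]] "roll": [0.034]
end [0.4783 0.2246 0.2497] -1.6149
```

Request:
move_arm:
  jaw: [0,0,0,0,0]
  offset:
    - [0,-0.053,0.001]
    - [-0.042,-0.01,-0.028]
    - [-0.04,-0.01,-0.03]
    - [-0.039,-0.01,-0.031]
    - [-0.038,-0.01,-0.032]
  roll: [0,0.04,0.04,0.03,0.04]

```text
t: 21.65
eef_pos: [0.5126, 0.1888, 0.242]
ee_rot: [-1.57, 0.0, -1.583]
force: [0.1, 0.8, 1.0]
width: 0.0874
```

Request:
move_arm:
  jaw: [0,0,0]
  offset:
    - [-0.037,-0.01,-0.034]
    - [0,0,0]
    - [0,0,0]
  roll: [0.034,0,0]

```text
t: 22.02
eef_pos: [0.48, 0.2253, 0.2516]
ee_rot: [-1.571, 0.0, -1.614]
force: [-0.1, 0.1, -0.9]
width: 0.0872
```

```bash
python3 look.py f2 .48 .23
```

```text
22.025 [0.48000221 0.22532804 0.25159491] [-1.57063232e+00  1.81854395e-04 -1.61436924e+00]
body 0.4451 0.3418 [90. 65.] yaw 0.329
body 0.4791 0.2392 [63. 91.] yaw -0.042
body 0.5827 0.3605 [90. 39.] yaw 0.0
wrist [ 0.2803  0.32   -0.0016] 0.72 [266. 294.]
wrist [0.4801 0.2415 0.0022] 0.64 [307. 169.]
wrist [5.856e-01 3.832e-01 2.000e-04] 0.62 [200.  99.]
wrist [0.4411 0.3531 0.0023] 0.56 [230. 200.]
wrist [0.6512 0.0403 0.0105] 0.55 [451.  43.]
scene [0.4436 0.3512 0.0016] 0.76
scene [0.2791 0.3225 0.0007] 0.72
scene [0.3174 0.4715 0.0011] 0.71
scene [ 0.4803  0.2381 -0.0021] 0.64
scene [ 0.5792  0.3858 -0.0007] 0.62
scene [0.6449 0.0384 0.0099] 0.58
scene [ 0.3891 -0.3472  0.1145] 0.19
```

View pics/f2.png

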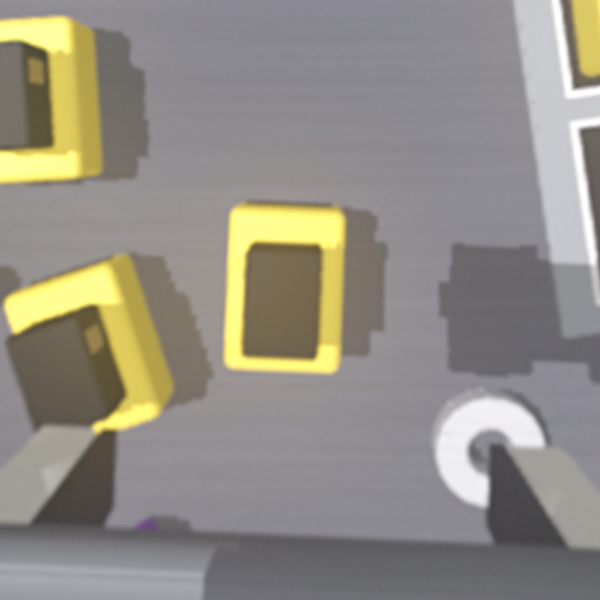

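View pics/f2_w.png

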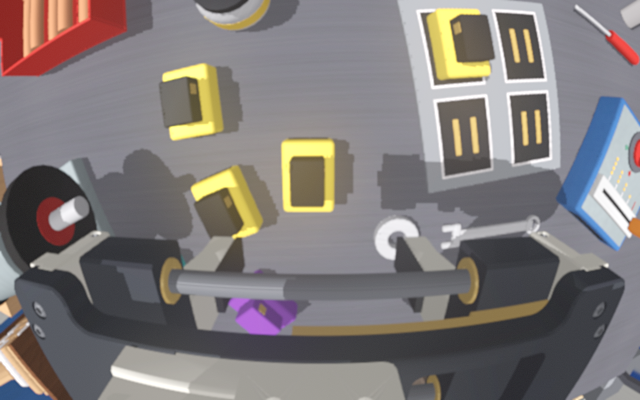

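The target pack is at (285,300) in the crop and is yellow. The first pack stands on its pad.

```bash
python3 - <<'E'
from h import *
plan([(.4795,.2395,.13,-1.613),(.4795,.2395,.05,-1.613)],step=.042)
E
```

```text
from [0.4805 0.2243 0.2511] -1.617 t 22.23
{"jaw": [0, 0, 0, 0, 0] "offset": [[-0.005, 0.04, -0.001], [-0.005, 0.041, -0.0], [-0.005, 0.04, -0.001], [-0.0, 0.04, 0.0], [-0.0, 0.04, 0.0]] "roll": [-0.0, -0.0, -0.004, -0.0, -0.0]
end [0.4792 0.2394 0.0501] -1.613
```

Request:
move_arm:
  jaw: [0,0,0,0,0]
  offset:
    - [-0.005,0.04,-0.001]
    - [-0.005,0.041,0]
    - [-0.005,0.04,0]
    - [0,0.04,0]
    - [0,0.04,0]
  roll: [0,0,0,0,0]

```text
t: 22.85
eef_pos: [0.4802, 0.2394, 0.0491]
ee_rot: [-1.571, -0.0, -1.617]
force: [-0.1, 0.5, 0.8]
width: 0.0875
```

Request:
move_arm:
  jaw: [0,1,1,1,1]
  offset:
    - [0,0,0]
    - [0,0,0]
    - [0,0,0]
    - [0,0,0]
    - [0,0,0]
  roll: [0,0,0,0,0]

```text
t: 23.48
eef_pos: [0.48, 0.2405, 0.0514]
ee_rot: [-1.57, 0.001, -1.616]
force: [-0.0, -0.9, -0.5]
width: 0.053
```

Request:
move_arm:
  jaw: [1,1,1,1,1]
  offset:
    - [0,0,0]
    - [0,0,0]
    - [0,0,0]
    - [0,-0.03,0]
    - [0,0,0]
  roll: [0,0,0,0,0]

```text
t: 24.1
eef_pos: [0.4806, 0.2412, 0.0817]
ee_rot: [-1.569, 0.002, -1.615]
force: [0.1, -0.2, -5.2]
width: 0.0397
```

```bash
python3 - <<'E'
from h import *
plan([(.48,.24,.16,-1.613),(.5222,.0217,.16,-1.431)],step=.045,jaw=1)
E
```

```text
from [0.4806 0.2412 0.0817] -1.6154 t 24.1
{"jaw": [1, 1, 1, 1, 1] "offset": [[0.001, -0.039, -0.0], [0.0, -0.039, -0.001], [0.043, -0.0, 0.01], [0.044, -0.0, 0.009], [0.044, -0.0, 0.007]] "roll": [-0.0, -0.002, -0.04, -0.04, -0.03]
{"jaw": [1, 1] "offset": [[0.044, -0.0, 0.006], [0.045, -0.0, 0.003]] "roll": [-0.04, -0.032]
end [0.522  0.0212 0.1597] -1.4314
```

Request:
move_arm:
  jaw: [1,1,1,1,1]
  offset:
    - [0.001,-0.039,0]
    - [0,-0.039,0]
    - [0.043,0,0.01]
    - [0.044,0,0.009]
    - [0.044,0,0.007]
  roll: [0,0,-0.04,-0.04,-0.03]

```text
t: 24.72
eef_pos: [0.5044, 0.1068, 0.157]
ee_rot: [-1.573, -0.0, -1.504]
force: [0.7, 0.9, -5.5]
width: 0.04
```

Request:
move_arm:
  jaw: [1,1,1,1]
  offset:
    - [0.044,0,0.006]
    - [0.045,0,0.003]
    - [0,0,0]
    - [0,0,0]
  roll: [-0.04,-0.034,0,0]

```text
t: 25.22
eef_pos: [0.5211, 0.0199, 0.1573]
ee_rot: [-1.572, 0.0, -1.433]
force: [0.4, 0.2, -5.3]
width: 0.04
```

```bash
python3 - <<'E'
from h import *
f=arm.grab_frame("wrist");cv2.imwrite("pics/g2.png",f["pixels"])
plan([(.5222,.0217,.066,-1.431)],step=.035,jaw=1)
E
```

```text
from [0.5212 0.0204 0.1576] -1.432 t 25.27
{"jaw": [1, 1, 1] "offset": [[-0.0, 0.031, 0.0], [-0.001, 0.03, 0.001], [-0.0, 0.031, 0.0]] "roll": [-0.0, -0.0, -0.001]
end [0.5221 0.0215 0.0656] -1.431
```

View pics/g2.png

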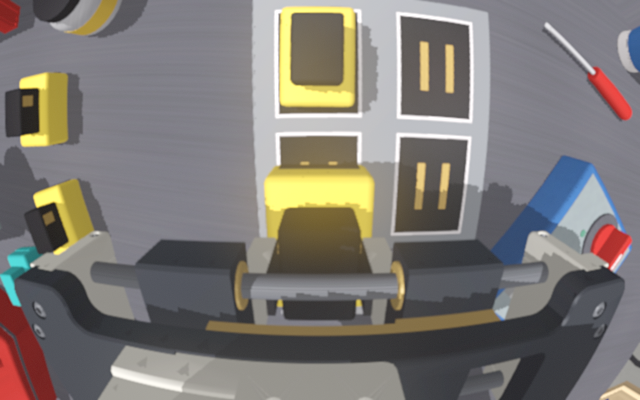

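The held pack is straight above pad (317,180), and the first pack sits squarely on its pad at (318,57).

Request:
move_arm:
  jaw: [1,1,1,1,1]
  offset:
    - [0,0.031,0]
    - [-0.001,0.03,0.001]
    - [0,0.028,0]
    - [0,0,0]
    - [0,0.003,0]
  roll: [0,0,0,0,0]

```text
t: 25.9
eef_pos: [0.5234, 0.0221, 0.0675]
ee_rot: [-1.569, 0.0, -1.43]
force: [0.5, 0.6, -3.2]
width: 0.0397
```

Request:
move_arm:
  jaw: [1,1,1,1]
  offset:
    - [0,0.002,0]
    - [0,0.002,0]
    - [0,0.001,0]
    - [0,0,0]
  roll: [0,0,0,0]

```text
t: 26.4
eef_pos: [0.5225, 0.0212, 0.0617]
ee_rot: [-1.571, 0.0, -1.432]
force: [-0.1, 0.5, -4.5]
width: 0.0398
```

Request:
move_arm:
  jaw: [1,1,1,1]
  offset:
    - [0,0.001,0]
    - [0,0.001,0]
    - [0,0.001,0]
    - [0,0,0]
  roll: [0,0,0,0]

```text
t: 26.9
eef_pos: [0.5227, 0.0212, 0.0607]
ee_rot: [-1.57, -0.0, -1.431]
force: [-9.6, 1.3, 20.3]
width: 0.0398
```

Request:
move_arm:
  jaw: [1,0,0,0,0]
  offset:
    - [0,-0.001,0]
    - [0,0,0]
    - [0,0,0]
    - [0,0,0]
    - [0,-0.03,0]
  roll: [0,0,0,0,0]

```text
t: 27.52
eef_pos: [0.521, 0.0207, 0.0878]
ee_rot: [-1.576, -0.001, -1.432]
force: [1.1, 0.5, 0.9]
width: 0.074
```

```bash
python3 - <<'E'
from h import *
plan([(.522,.0217,.18,-1.431),(.575,.37,.25,-1.516)],step=.055)
E
```

```text
from [0.521  0.0207 0.0878] -1.432 t 27.52
{"jaw": [0, 0, 0, 0, 0] "offset": [[-0.0, -0.046, 0.001], [-0.001, -0.046, 0.0], [-0.048, -0.01, 0.014], [-0.048, -0.01, 0.014], [-0.049, -0.01, 0.014]] "roll": [-0.0, -0.001, 0.01, 0.01, 0.01]
{"jaw": [0, 0, 0, 0] "offset": [[-0.049, -0.01, 0.013], [-0.049, -0.01, 0.012], [-0.049, -0.01, 0.012], [-0.048, -0.01, 0.011]] "roll": [0.01, 0.02, 0.01, 0.015]
end [0.575  0.3695 0.2498] -1.516
```

Request:
move_arm:
  jaw: [0,0,0,0,0]
  offset:
    - [0,-0.046,0.001]
    - [-0.001,-0.046,0]
    - [-0.048,-0.01,0.014]
    - [-0.048,-0.01,0.014]
    - [-0.049,-0.01,0.014]
  roll: [0,0,0.01,0.01,0.01]

```text
t: 28.15
eef_pos: [0.5465, 0.1729, 0.2121]
ee_rot: [-1.57, 0.0, -1.462]
force: [0.2, 0.6, 1.1]
width: 0.0877
```

Request:
move_arm:
  jaw: [0,0,0,0,0]
  offset:
    - [-0.049,-0.01,0.013]
    - [-0.049,-0.01,0.012]
    - [-0.049,-0.01,0.012]
    - [-0.048,-0.01,0.011]
    - [0,0,0]
  roll: [0.01,0.02,0.01,0.015,0]

```text
t: 28.78
eef_pos: [0.577, 0.3733, 0.2507]
ee_rot: [-1.571, -0.0, -1.514]
force: [-0.0, -0.6, 0.5]
width: 0.0876
```

Request:
move_arm:
  jaw: [0]
  offset:
    - [0,0,0]
  roll: [0]

```text
t: 28.9
eef_pos: [0.5764, 0.37, 0.2507]
ee_rot: [-1.572, -0.001, -1.516]
force: [0.4, 0.2, -0.9]
width: 0.0878
```

```bash
python3 look.py f3 .58 .38
```

```text
28.9 [0.57641837 0.36997795 0.25067825] [-1.57188163e+00 -9.60431604e-04 -1.51607772e+00]
body 0.4641 0.3586 [68. 64.] yaw 0.322
body 0.5841 0.3857 [90. 64.] yaw 0.061
wrist [0.3217 0.4719 0.0044] 0.89 [250. 318.]
wrist [ 0.5824  0.3835 -0.002 ] 0.77 [309. 163.]
wrist [0.6493 0.0386 0.01  ] 0.76 [536. 140.]
wrist [ 0.4407  0.3521 -0.002 ] 0.65 [326. 258.]
wrist [0.5194 0.0236 0.0133] 0.59 [529. 220.]
wrist [ 0.5383 -0.0964  0.0097] 0.5 [576. 211.]
scene [0.5828 0.3841 0.0023] 0.96
scene [0.521  0.0214 0.0116] 0.96
scene [0.278  0.3224 0.0023] 0.92
scene [0.6445 0.0415 0.0101] 0.9
scene [0.3183 0.4654 0.0023] 0.7
scene [4.441e-01 3.491e-01 4.000e-04] 0.57
```

View pics/f3.png

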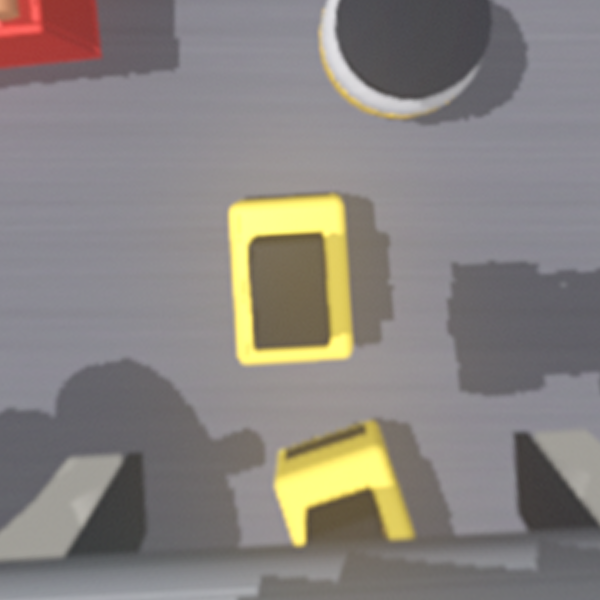

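```bash
python3 - <<'E'
from h import *
f=arm.grab_frame("top")
for z in(.08,.12,.16): print(z,ray(f,(133,211),z),ray(f,(215,75),z))
plan([(.5835,.385,.13,-1.511),(.5835,.385,.05,-1.511)],step=.042)
E
```

```text
0.08 [0.49168641 0.51686463 0.08      ] [0.86078588 0.31248048 0.08      ]
0.12 [0.48468486 0.50144389 0.12      ] [0.84201134 0.30357889 0.12      ]
0.16 [0.47768331 0.48602316 0.16      ] [0.8232368 0.2946773 0.16     ]
from [0.5769 0.3691 0.2519] -1.5175 t 29.15
{"jaw": [0, 0, 0, 0, 0] "offset": [[-0.005, 0.041, 0.002], [-0.005, 0.04, 0.003], [-0.005, 0.041, 0.002], [-0.0, 0.04, 0.0], [-0.0, 0.04, 0.0]] "roll": [-0.0, -0.0, -0.007, 0.0, 0.0]
end [0.583  0.3845 0.0499] -1.5105
```

Request:
move_arm:
  jaw: [0,0,0,0,0]
  offset:
    - [-0.005,0.041,0.002]
    - [-0.005,0.04,0.003]
    - [-0.005,0.041,0.002]
    - [0,0.04,0]
    - [0,0.04,0]
  roll: [0,0,-0.007,0,0]

```text
t: 29.78
eef_pos: [0.5831, 0.3849, 0.0487]
ee_rot: [-1.57, 0.0, -1.51]
force: [0.6, -0.8, 0.6]
width: 0.0875
```

Request:
move_arm:
  jaw: [0,1,1,1,1]
  offset:
    - [0,0,0]
    - [0,0,0]
    - [0,0,0]
    - [0,0,0]
    - [0,0,0]
  roll: [0,0,0,0,0]

```text
t: 30.4
eef_pos: [0.5832, 0.3857, 0.0505]
ee_rot: [-1.57, 0.001, -1.51]
force: [-0.3, -0.7, -0.6]
width: 0.0529
```

Request:
move_arm:
  jaw: [1,1,1,1,1]
  offset:
    - [0,0,0]
    - [0,0,0]
    - [0,0,0]
    - [0,-0.03,0]
    - [0,0,0]
  roll: [0,0,0,0,0]

```text
t: 31.02
eef_pos: [0.5838, 0.3862, 0.0811]
ee_rot: [-1.569, 0.002, -1.509]
force: [-0.1, -0.5, -4.8]
width: 0.0397
```

```bash
python3 - <<'E'
from h import *
plan([(.58,.38,.18,-1.511),(.6628,-.0797,.18,-1.431)],step=.045,jaw=1)
E
```

```text
from [0.5838 0.3862 0.0811] -1.5095 t 31.02
{"jaw": [1, 1, 1, 1, 1] "offset": [[0.002, -0.033, -0.001], [0.002, -0.033, -0.002], [0.002, -0.033, -0.001], [0.042, 0.0, 0.005], [0.042, 0.0, 0.005]] "roll": [0.0, 0.0, 0.002, -0.01, -0.01]
{"jaw": [1, 1, 1, 1, 1] "offset": [[0.042, 0.0, 0.004], [0.042, 0.0, 0.004], [0.042, 0.0, 0.003], [0.043, 0.0, 0.003], [0.043, 0.0, 0.002]] "roll": [-0.01, -0.01, -0.01, -0.01, -0.0]
{"jaw": [1, 1, 1, 1] "offset": [[0.042, 0.0, 0.003], [0.043, 0.0, 0.002], [0.042, 0.0, 0.002], [0.043, 0.0, 0.001]] "roll": [-0.01, -0.0, -0.01, -0.0]
end [ 0.6624 -0.0801  0.1801] -1.4315
```

Request:
move_arm:
  jaw: [1,1,1,1,1]
  offset:
    - [0.002,-0.033,-0.001]
    - [0.002,-0.033,-0.002]
    - [0.002,-0.033,-0.001]
    - [0.042,0,0.005]
    - [0.042,0,0.005]
  roll: [0,0,0,-0.01,-0.01]

```text
t: 31.65
eef_pos: [0.594, 0.2952, 0.177]
ee_rot: [-1.573, -0.0, -1.489]
force: [0.5, 0.0, -4.8]
width: 0.0397
```

Request:
move_arm:
  jaw: [1,1,1,1,1]
  offset:
    - [0.042,0,0.004]
    - [0.042,0,0.004]
    - [0.042,0,0.003]
    - [0.043,0,0.003]
    - [0.043,0,0.002]
  roll: [-0.01,-0.01,-0.01,-0.01,0]

```text
t: 32.28
eef_pos: [0.6314, 0.0853, 0.1767]
ee_rot: [-1.573, 0.0, -1.45]
force: [-0.2, 0.1, -3.7]
width: 0.0399
```

Request:
move_arm:
  jaw: [1,1,1,1,1]
  offset:
    - [0.042,0,0.003]
    - [0.043,0,0.002]
    - [0.042,0,0.002]
    - [0.043,0,0.001]
    - [0,0,0]
  roll: [-0.01,0,-0.01,0,0]

```text
t: 32.9
eef_pos: [0.6615, -0.0837, 0.1762]
ee_rot: [-1.574, 0.0, -1.433]
force: [-1.4, 0.0, -4.9]
width: 0.0398
```

```bash
python3 - <<'E'
from h import *
f=arm.grab_frame("wrist");cv2.imwrite("pics/g3.png",f["pixels"])
plan([(.6628,-.0797,.066,-1.431)],step=.035,jaw=1)
E
```

```text
from [ 0.6614 -0.0823  0.1764] -1.4325 t 32.95
{"jaw": [1, 1, 1, 1] "offset": [[-0.001, 0.028, 0.0], [-0.0, 0.027, 0.001], [-0.001, 0.028, 0.0], [-0.0, 0.027, 0.001]] "roll": [-0.0, -0.0, -0.0, -0.002]
end [ 0.6631 -0.08    0.0664] -1.4305
```

View pics/g3.png

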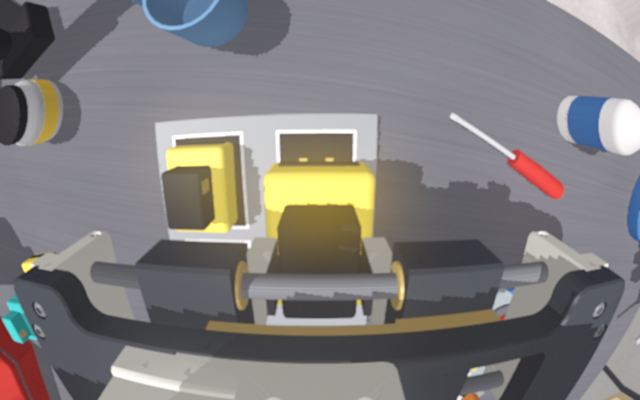

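The pack is held straight above its pad at (317,180), and pack 1 is on its pad at (200,190). I lower it.

Request:
move_arm:
  jaw: [1,1,1,1,1]
  offset:
    - [0,0.029,0]
    - [0,0.029,0]
    - [0,0.029,0.001]
    - [0,0.025,0]
    - [0,0,0]
  roll: [0,0,0,0,0]

```text
t: 33.58
eef_pos: [0.661, -0.0798, 0.0634]
ee_rot: [-1.577, 0.001, -1.429]
force: [-0.1, 1.0, -5.0]
width: 0.0396
```

Request:
move_arm:
  jaw: [1,1,1,1]
  offset:
    - [0,0.002,0]
    - [0,0.002,0]
    - [0,0.001,0]
    - [0,0,0]
  roll: [0,0,0,0]

```text
t: 34.08
eef_pos: [0.6635, -0.0807, 0.062]
ee_rot: [-1.57, 0.0, -1.43]
force: [0.6, -0.5, -4.9]
width: 0.0396
```

Request:
move_arm:
  jaw: [1,1,1,1]
  offset:
    - [0,0.001,0]
    - [0,0.001,0]
    - [0,0.001,0]
    - [0,0,0]
  roll: [0,0,0,0]

```text
t: 34.58
eef_pos: [0.6635, -0.0807, 0.0597]
ee_rot: [-1.57, -0.0, -1.429]
force: [-2.9, 0.9, 5.0]
width: 0.0398
```

Contact. I release and go to the last pack.

Request:
move_arm:
  jaw: [0,0,0,0,0]
  offset:
    - [0,0,0]
    - [0,0,0]
    - [0,0,0]
    - [0,-0.03,0]
    - [0,-0.06,0]
  roll: [0,0,0,0,0]

```text
t: 35.2
eef_pos: [0.6616, -0.0808, 0.1466]
ee_rot: [-1.577, 0.0, -1.43]
force: [0.8, 0.3, 0.4]
width: 0.0838
```

```bash
python3 - <<'E'
from h import *
plan([(.6628,-.08,.2,-1.431),(.55,.2,.24,-1.35),(.443,.338,.25,-1.246)],step=.055)
E
```

```text
from [ 0.6616 -0.0808  0.1466] -1.4298 t 35.2
{"jaw": [0, 0, 0, 0, 0] "offset": [[-0.001, -0.053, 0.001], [-0.049, -0.007, -0.012], [-0.049, -0.007, -0.012], [-0.049, -0.007, -0.011], [-0.049, -0.006, -0.01]] "roll": [0.001, -0.01, -0.01, -0.02, -0.01]
{"jaw": [0, 0, 0, 0, 0] "offset": [[-0.049, -0.007, -0.01], [-0.05, -0.006, -0.008], [-0.039, -0.003, -0.019], [-0.04, -0.002, -0.017], [-0.041, -0.003, -0.017]] "roll": [-0.02, -0.011, -0.03, -0.02, -0.03]
{"jaw": [0] "offset": [[-0.04, -0.002, -0.015]] "roll": [-0.024]
end [0.443  0.3375 0.2496] -1.2458
```

Request:
move_arm:
  jaw: [0,0,0,0,0]
  offset:
    - [-0.001,-0.053,0.001]
    - [-0.049,-0.007,-0.012]
    - [-0.049,-0.007,-0.012]
    - [-0.049,-0.007,-0.011]
    - [-0.049,-0.006,-0.01]
  roll: [0,-0.01,-0.01,-0.02,-0.01]

```text
t: 35.83
eef_pos: [0.5882, 0.1083, 0.229]
ee_rot: [-1.57, 0.0, -1.379]
force: [1.3, 0.1, 0.0]
width: 0.0873
```

Request:
move_arm:
  jaw: [0,0,0,0,0]
  offset:
    - [-0.049,-0.007,-0.01]
    - [-0.05,-0.006,-0.008]
    - [-0.039,-0.003,-0.019]
    - [-0.04,-0.002,-0.017]
    - [-0.041,-0.003,-0.017]
  roll: [-0.02,-0.011,-0.03,-0.02,-0.03]

```text
t: 36.45
eef_pos: [0.4695, 0.3047, 0.2497]
ee_rot: [-1.571, 0.0, -1.268]
force: [-0.1, 0.2, 0.2]
width: 0.0875
```

Request:
move_arm:
  jaw: [0,0,0]
  offset:
    - [-0.04,-0.002,-0.015]
    - [0,0,0]
    - [0,0,0]
  roll: [-0.024,0,0]

```text
t: 36.83
eef_pos: [0.4441, 0.3374, 0.2516]
ee_rot: [-1.571, -0.0, -1.244]
force: [0.1, -0.8, -1.0]
width: 0.0873
```

```bash
python3 look.py f4 .45 .34
```

```text
36.825 [0.44411945 0.33735388 0.25155952] [-1.57078028e+00 -7.97589720e-05 -1.24401145e+00]
body 0.4422 0.3516 [90. 63.] yaw 0.325
wrist [ 4.424e-01  3.520e-01 -3.000e-04] 0.93 [308. 166.]
wrist [0.6469 0.0391 0.0106] 0.75 [544. 115.]
wrist [ 0.2816  0.3193 -0.0005] 0.7 [296. 272.]
wrist [ 0.6602 -0.0833  0.0085] 0.66 [588. 138.]
wrist [0.318  0.4757 0.0028] 0.59 [203. 220.]
wrist [0.5228 0.0252 0.0114] 0.58 [524. 190.]
scene [0.521  0.0206 0.0115] 0.93
scene [0.4418 0.349  0.0018] 0.92
scene [ 3.192e-01  4.716e-01 -3.000e-04] 0.86
scene [0.6431 0.0425 0.0088] 0.85
scene [2.758e-01 3.250e-01 2.000e-04] 0.6
scene [ 0.6616 -0.0811  0.0103] 0.55
scene [ 0.4671 -0.3174 -0.0008] 0.52
```

View pics/f4.png

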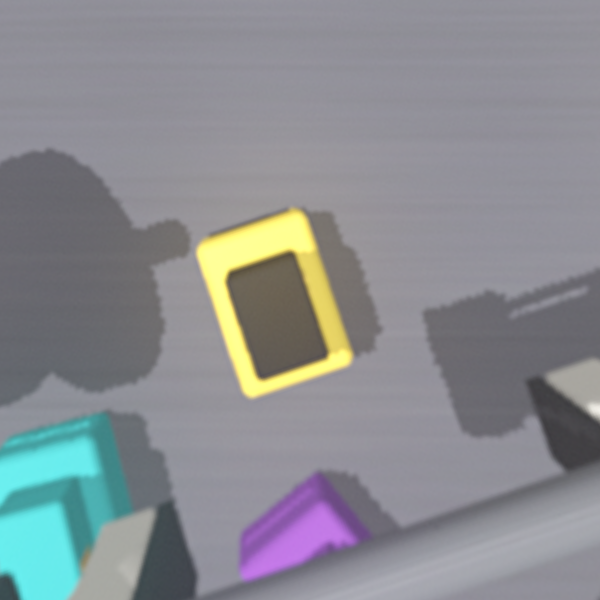

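The last yellow pack is at (278,300) in the crop. Purple (305,530) and turquoise (70,490) are the look-alikes and stay where they are.

```bash
python3 - <<'E'
from h import *
plan([(.442,.3515,.13,-1.246),(.442,.3515,.05,-1.246)],step=.042)
E
```

```text
from [0.4447 0.3366 0.2515] -1.2459 t 37.02
{"jaw": [0, 0, 0, 0, 0] "offset": [[-0.005, 0.04, 0.001], [-0.005, 0.041, 0.001], [-0.005, 0.04, 0.0], [0.0, 0.04, 0.0], [0.0, 0.04, 0.0]] "roll": [0.0, 0.0, 0.0, 0.0, 0.0]
end [0.4418 0.3515 0.0505] -1.2459
```

Request:
move_arm:
  jaw: [0,0,0,0,0]
  offset:
    - [-0.005,0.04,0.001]
    - [-0.005,0.041,0.001]
    - [-0.005,0.04,0]
    - [0,0.04,0]
    - [0,0.04,0]
  roll: [0,0,0,0,0]

```text
t: 37.65
eef_pos: [0.4418, 0.3517, 0.0494]
ee_rot: [-1.57, 0.0, -1.246]
force: [-0.1, 0.7, 0.3]
width: 0.088
```

Request:
move_arm:
  jaw: [0,1,1,1,1]
  offset:
    - [0,0,0]
    - [0,0,0]
    - [0,0,0]
    - [0,0,0]
    - [0,0,0]
  roll: [0,0,0,0,0]

```text
t: 38.28
eef_pos: [0.4415, 0.3525, 0.0514]
ee_rot: [-1.57, 0.001, -1.245]
force: [-0.1, 1.0, 0.4]
width: 0.0532
```

Request:
move_arm:
  jaw: [1,1,1,1,1]
  offset:
    - [0,0,0]
    - [0,0,0]
    - [0,0,0]
    - [0,-0.03,0]
    - [0,0,0]
  roll: [0,0,0,0,0]

```text
t: 38.9
eef_pos: [0.4418, 0.3531, 0.0817]
ee_rot: [-1.569, 0.002, -1.245]
force: [-0.4, 0.1, -5.0]
width: 0.0398
```

```bash
python3 - <<'E'
from h import *
plan([(.46,.33,.18,-1.26),(.539,-.0971,.18,-1.431)],step=.045,jaw=1)
E
```

```text
from [0.4418 0.3531 0.0817] -1.2445 t 38.9
{"jaw": [1, 1, 1, 1, 1] "offset": [[0.009, -0.033, 0.003], [0.009, -0.033, 0.004], [0.01, -0.032, 0.003], [0.043, -0.0, -0.006], [0.043, -0.0, -0.005]] "roll": [0.01, 0.0, 0.005, 0.02, 0.02]
{"jaw": [1, 1, 1, 1, 1] "offset": [[0.043, -0.0, -0.004], [0.043, -0.0, -0.003], [0.043, -0.0, -0.002], [0.044, -0.0, -0.001], [0.043, -0.0, -0.001]] "roll": [0.02, 0.02, 0.02, 0.01, 0.02]
{"jaw": [1, 1, 1] "offset": [[0.044, -0.0, 0.0], [0.043, -0.0, 0.001], [0.044, -0.0, 0.002]] "roll": [0.01, 0.02, 0.011]
end [ 0.5392 -0.0972  0.1797] -1.4305
```

Request:
move_arm:
  jaw: [1,1,1,1,1]
  offset:
    - [0.009,-0.033,0.003]
    - [0.009,-0.033,0.004]
    - [0.01,-0.032,0.003]
    - [0.043,0,-0.006]
    - [0.043,0,-0.005]
  roll: [0.01,0,0.005,0.02,0.02]

```text
t: 39.52
eef_pos: [0.4738, 0.2422, 0.177]
ee_rot: [-1.573, -0.0, -1.3]
force: [0.5, -0.7, -5.7]
width: 0.0401
```

Request:
move_arm:
  jaw: [1,1,1,1,1]
  offset:
    - [0.043,0,-0.004]
    - [0.043,0,-0.003]
    - [0.043,0,-0.002]
    - [0.044,0,-0.001]
    - [0.043,0,-0.001]
  roll: [0.02,0.02,0.02,0.01,0.02]

```text
t: 40.15
eef_pos: [0.513, 0.0292, 0.1769]
ee_rot: [-1.573, 0.0, -1.39]
force: [1.7, 0.7, -5.6]
width: 0.0397
```

Request:
move_arm:
  jaw: [1,1,1,1,1]
  offset:
    - [0.044,0,0]
    - [0.043,0,0.001]
    - [0.044,0,0.002]
    - [0,0,0]
    - [0,0,0]
  roll: [0.01,0.02,0.011,0,0]

```text
t: 40.78
eef_pos: [0.5377, -0.0982, 0.177]
ee_rot: [-1.573, 0.001, -1.432]
force: [0.0, 0.4, -5.8]
width: 0.0399
```

```bash
python3 - <<'E'
from h import *
f=arm.grab_frame("wrist");cv2.imwrite("pics/g4.png",f["pixels"])
plan([(.539,-.0971,.066,-1.431)],step=.035,jaw=1)
E
```

```text
from [ 0.538  -0.0977  0.1774] -1.4308 t 40.83
{"jaw": [1, 1, 1, 1] "offset": [[-0.0, 0.028, 0.0], [-0.0, 0.028, 0.0], [-0.0, 0.028, 0.001], [-0.0, 0.027, 0.0]] "roll": [0.0, 0.0, 0.0, 0.0]
end [ 0.539  -0.0976  0.0664] -1.4308
```

View pics/g4.png

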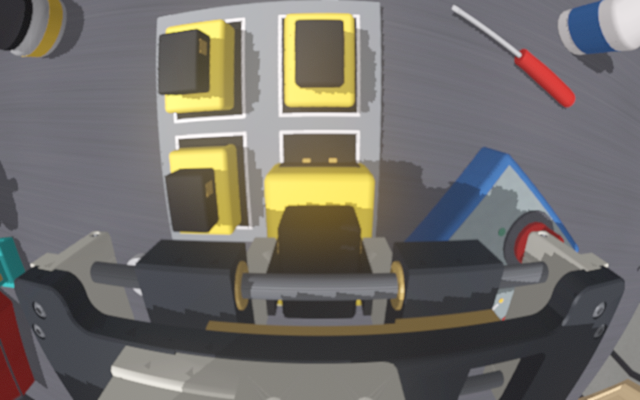

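The pack is centred over the last pad (317,180) and the other three sit on theirs. I lower it.

Request:
move_arm:
  jaw: [1,1,1,1,1]
  offset:
    - [0,0.029,0]
    - [0,0.029,0]
    - [0,0.029,0.001]
    - [0,0.026,0]
    - [0,0,0]
  roll: [0,0,0,0,0]

```text
t: 41.45
eef_pos: [0.5378, -0.0971, 0.0636]
ee_rot: [-1.575, 0.0, -1.429]
force: [-0.4, -0.4, -4.7]
width: 0.0395
```

Request:
move_arm:
  jaw: [1,1,1,1]
  offset:
    - [0,0.002,0]
    - [0,0.001,0]
    - [0,0.001,0]
    - [0,0,0]
  roll: [0,0,0,0]

```text
t: 41.95
eef_pos: [0.5397, -0.098, 0.0619]
ee_rot: [-1.57, 0.0, -1.431]
force: [0.5, -0.7, -5.6]
width: 0.0402
```

Request:
move_arm:
  jaw: [1,1,1,1]
  offset:
    - [0,0.001,0]
    - [0,0.001,0]
    - [0,0,0]
    - [0,0,0]
  roll: [0,0,0,0]

```text
t: 42.45
eef_pos: [0.5399, -0.0981, 0.0607]
ee_rot: [-1.57, -0.0, -1.43]
force: [-4.8, 0.9, 7.0]
width: 0.0391
```

Request:
move_arm:
  jaw: [0,0,0,0,0]
  offset:
    - [0,0,0]
    - [0,0,0]
    - [0,0,0]
    - [0,-0.03,0]
    - [0,-0.06,0]
  roll: [0,0,0,0,0]

```text
t: 43.08
eef_pos: [0.5379, -0.0981, 0.1483]
ee_rot: [-1.577, 0.0, -1.431]
force: [3.1, 0.2, 1.0]
width: 0.0837
```

Request:
move_arm:
  jaw: [0,0,0,0,0]
  offset:
    - [0,-0.06,0]
    - [0,-0.06,0]
    - [0.04,0,-0.02]
    - [0.05,0,-0.03]
    - [0.05,0,-0.04]
  roll: [0,0,0.1,0.1,0.1]

```text
t: 43.7
eef_pos: [0.455, -0.2392, 0.2694]
ee_rot: [-1.571, -0.0, -1.733]
force: [-0.4, -0.8, -0.0]
width: 0.0878
```

```bash
cat > chk.py <<'E'
from h import *
import sys
for n in("scene","top"):
    f=arm.grab_frame(n)
    if n=="scene": cv2.imwrite(f"pics/{sys.argv[1]}.png",cv2.resize(f["pixels"][180:350,140:400],None,fx=3,fy=3,interpolation=cv2.INTER_CUBIC))
    else: cv2.imwrite(f"pics/{sys.argv[1]}t.png",cv2.resize(f["pixels"][80:280,280:520],None,fx=3,fy=3,interpolation=cv2.INTER_CUBIC))
    for t in("pack_a","fader_top","switch_grip"):
        for d in arm.landmark_of(f,t):
            if d["p"]>.3: print(n,t,np.round(d["position"],4),round(d["p"],2))
s=arm.get_state();print(s['t'],s['eef_pos'],s['ee_rot'])
E
python3 chk.py h1
```

```text
scene pack_a [0.5211 0.0151 0.0126] 0.85
scene pack_a [ 2.754e-01  3.256e-01 -1.000e-04] 0.8
scene pack_a [ 0.6606 -0.0821  0.012 ] 0.77
scene pack_a [ 0.3204  0.4674 -0.0012] 0.63
scene pack_a [0.6439 0.04   0.0065] 0.6
scene pack_a [ 0.5441 -0.1009  0.0138] 0.56
scene fader_top [ 0.3895 -0.3476  0.1148] 0.73
top pack_a [ 0.3134  0.4748 -0.0009] 0.92
top pack_a [0.5182 0.025  0.0095] 0.64
top pack_a [ 0.2803  0.3199 -0.0018] 0.61
top fader_top [ 0.3834 -0.3465  0.1104] 0.42
44.1 [ 0.45629332 -0.23722491  0.26942191] [-1.57090807e+00  1.03623841e-05 -1.72903289e+00]
```

View pics/h1.png

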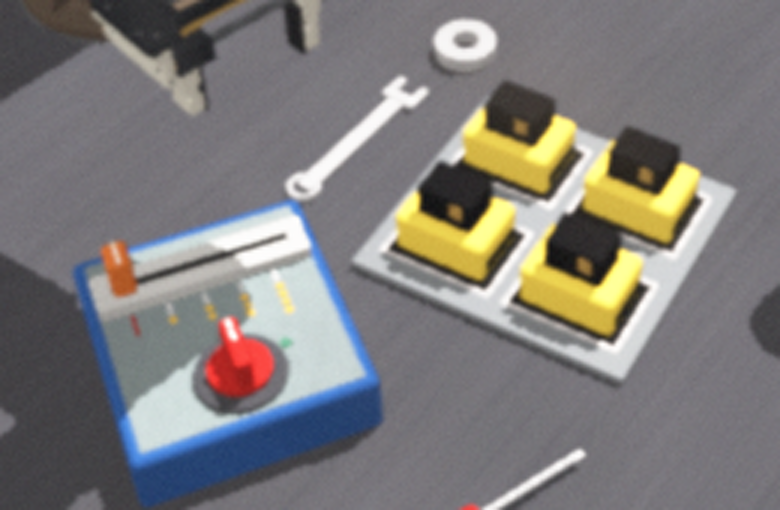

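View pics/h1t.png

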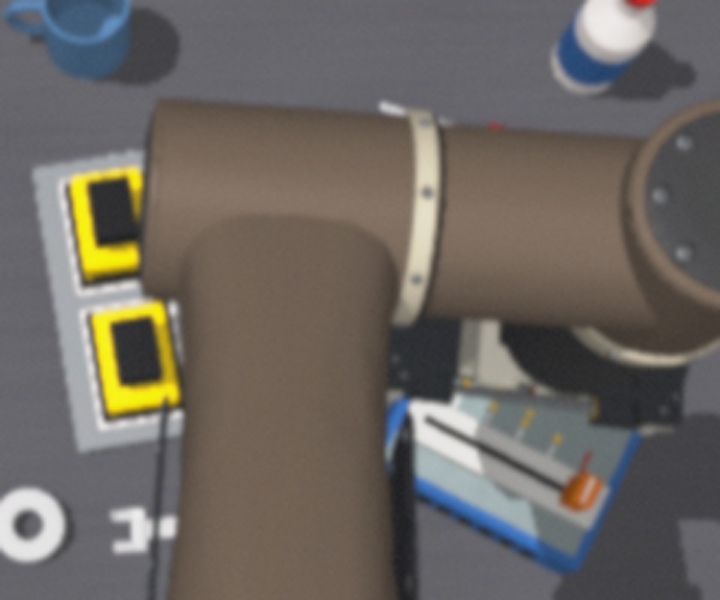

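All four packs stand on their pads, the fader is at zero (120,270) and the pointer is at OFF (230,330). Next I set the fader to the 4-dot line (0.12).

```bash
python3 - <<'E'
from h import *
plan([(.40,-.33,.25,-2.083),(.3873,-.3465,.17,-2.083),(.3873,-.3465,.082,-2.083)],step=.05)
E
```

```text
from [ 0.4563 -0.2372  0.2694] -1.729 t 44.1
{"jaw": [0, 0, 0, 0, 0] "offset": [[0.033, 0.006, -0.014], [0.035, 0.007, -0.009], [0.036, 0.006, -0.005], [0.01, 0.04, -0.002], [0.011, 0.04, -0.001]] "roll": [0.12, 0.12, 0.114, -0.0, -0.0]
{"jaw": [0, 0] "offset": [[-0.0, 0.044, -0.0], [-0.0, 0.044, -0.0]] "roll": [-0.0, -0.0]
end [ 0.3875 -0.3469  0.0824] -2.083
```

Request:
move_arm:
  jaw: [0,0,0,0,0]
  offset:
    - [0.033,0.006,-0.014]
    - [0.035,0.007,-0.009]
    - [0.036,0.006,-0.005]
    - [0.01,0.04,-0.002]
    - [0.011,0.04,-0.001]
  roll: [0.12,0.12,0.114,0,0]

```text
t: 44.72
eef_pos: [0.3873, -0.3474, 0.1697]
ee_rot: [-1.57, 0.0, -2.083]
force: [1.0, -1.0, -1.1]
width: 0.088
```

Request:
move_arm:
  jaw: [0,0,0,0]
  offset:
    - [0,0.03,0]
    - [0,0.03,0]
    - [0,0,0]
    - [0,0,0]
  roll: [0,0,0,0]

```text
t: 45.22
eef_pos: [0.3878, -0.3475, 0.1115]
ee_rot: [-1.57, -0.0, -2.083]
force: [1.1, 0.3, 0.7]
width: 0.0877
```

Request:
move_arm:
  jaw: [0,0.5,0.8,1,1]
  offset:
    - [-0.001,0.029,0]
    - [0,0,0]
    - [0,0,0]
    - [0,0,0]
    - [0,0,0]
  roll: [0,0,0,0,0]
  grip_force: 20

```text
t: 45.85
eef_pos: [0.3875, -0.3468, 0.0824]
ee_rot: [-1.569, 0.0, -2.085]
force: [0.4, -0.6, 0.2]
width: 0.0531
```

Request:
move_arm:
  jaw: [1,1,1,1,1]
  offset:
    - [0,0,0]
    - [0,0,0]
    - [0,0,0]
    - [0,0,0]
    - [0,0,0]
  roll: [0,0,0,0,0]

```text
t: 46.48
eef_pos: [0.3873, -0.3462, 0.0816]
ee_rot: [-1.571, 0.0, -2.085]
force: [0.8, 4.6, 1.9]
width: 0.0202
```

Gripped at the zero end. I slide it 0.120.

Request:
move_arm:
  jaw: [1,1,1,1,1]
  offset:
    - [-0.02,0,0]
    - [-0.02,0,0]
    - [-0.02,0,0]
    - [-0.02,0,0]
    - [-0.02,0,0]
  roll: [0,0,0,0,0]

```text
t: 47.1
eef_pos: [0.4361, -0.2594, 0.0816]
ee_rot: [-1.571, -0.001, -2.084]
force: [-0.4, -2.2, -0.4]
width: 0.0197
```

Request:
move_arm:
  jaw: [1,1,1]
  offset:
    - [-0.015,0,0]
    - [-0.005,0,0]
    - [0,0,0]
  roll: [0,0,0]

```text
t: 47.48
eef_pos: [0.4461, -0.2418, 0.0815]
ee_rot: [-1.571, 0.0, -2.084]
force: [-0.9, 1.9, 2.3]
width: 0.0201
```

Request:
move_arm:
  jaw: [0,0,0,0,0]
  offset:
    - [0,0,0]
    - [0,0,0]
    - [0,0,0]
    - [0,0,0]
    - [0,-0.03,0]
  roll: [0,0,0,0,0]

```text
t: 48.1
eef_pos: [0.4444, -0.2418, 0.11]
ee_rot: [-1.575, -0.001, -2.085]
force: [0.6, 0.5, 0.3]
width: 0.0645
```

Request:
move_arm:
  jaw: [0,0,0,0,0]
  offset:
    - [0,-0.06,0]
    - [0,-0.05,0.03]
    - [0,-0.02,0.03]
    - [0,0,0.03]
    - [0,0,0]
  roll: [0,0,0,0,0]

```text
t: 48.72
eef_pos: [0.5255, -0.287, 0.2408]
ee_rot: [-1.571, -0.0, -2.085]
force: [-1.4, 0.1, -0.8]
width: 0.0876
```

```bash
python3 chk.py h2; python3 - <<'E'
from h import *
s=arm.get_state();f=arm.grab_frame("wrist")
cv2.imwrite("pics/h2w.png",f["pixels"])
for t in("fader_top","switch_grip","pack_a"):
    for d in arm.landmark_of(f,t): print('wrist',t,np.round(d["position"],4),round(d["p"],2))
plan([(.5195,-.3435,.20,-2.083),(.5195,-.3435,.081,-2.083)],step=.045)
E
```

```text
scene pack_a [ 0.6622 -0.0807  0.0126] 0.98
scene pack_a [ 3.208e-01  4.697e-01 -1.000e-04] 0.86
scene pack_a [0.2799 0.3239 0.0013] 0.73
scene pack_a [ 0.4477 -0.241   0.1141] 0.73
scene pack_a [ 0.5396 -0.1023  0.014 ] 0.69
scene fader_top [ 0.4439 -0.2416  0.1127] 0.43
scene switch_grip [ 0.663  -0.0814  0.0116] 0.67
scene switch_grip [ 0.5192 -0.3482  0.1014] 0.62
top pack_a [ 0.6642 -0.0855  0.0117] 0.97
top pack_a [0.5158 0.0216 0.0095] 0.93
top pack_a [ 0.536  -0.0957  0.006 ] 0.68
top pack_a [ 0.2806  0.3201 -0.0031] 0.68
top pack_a [ 0.718   0.3247 -0.0033] 0.64
top pack_a [3.117e-01 4.727e-01 4.000e-04] 0.6
top pack_a [0.647  0.0377 0.0079] 0.58
top fader_top [0.6483 0.0373 0.0102] 0.41
top switch_grip [ 0.5203 -0.3439  0.098 ] 0.81
49.125 [ 0.52414497 -0.28608489  0.24183616] [-1.57046752e+00  1.26792382e-04 -2.08436672e+00]
wrist fader_top [ 0.4457 -0.2374  0.1171] 0.65
wrist switch_grip [ 0.521  -0.3466  0.1002] 0.83
wrist pack_a [0.6485 0.0401 0.0108] 0.8
wrist pack_a [ 0.54   -0.1009  0.0109] 0.76
wrist pack_a [ 0.6625 -0.084   0.009 ] 0.6
from [ 0.5244 -0.2862  0.2418] -2.0845 t 49.33
{"jaw": [0, 0, 0, 0, 0] "offset": [[0.026, 0.021, 0.012], [0.026, 0.021, 0.012], [0.0, 0.04, -0.0], [0.0, 0.039, -0.0], [0.0, 0.04, -0.0]] "roll": [-0.0, -0.001, -0.0, -0.0, -0.0]
end [ 0.5198 -0.3433  0.0808] -2.0835
```

View pics/h2.png

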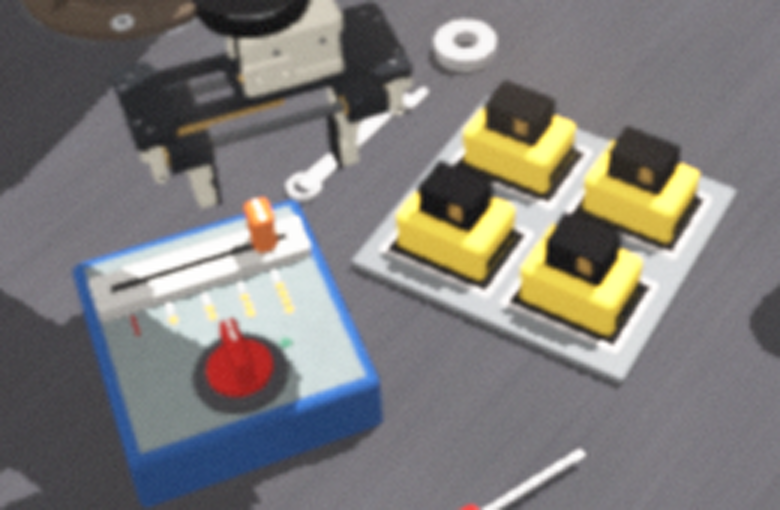

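View pics/h2w.png

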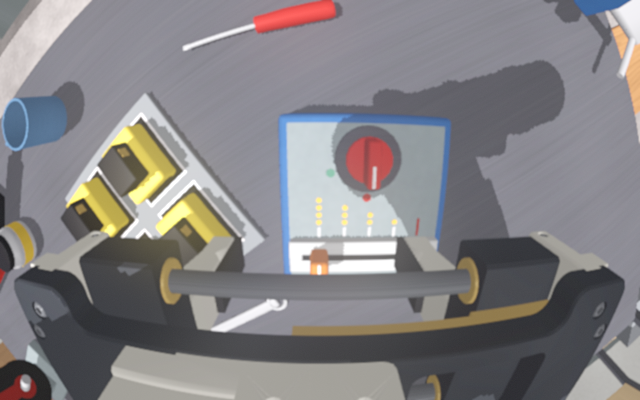

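The fader's white line at (319,262) lines up with the 4-dot line at (319,225). The pointer is still at the red dot and all packs are on their pads. Last comes the switch.

Request:
move_arm:
  jaw: [0,0,0,0,0]
  offset:
    - [0.026,0.021,0.012]
    - [0.026,0.021,0.012]
    - [0,0.04,0]
    - [0,0.039,0]
    - [0,0.04,0]
  roll: [0,0,0,0,0]

```text
t: 49.95
eef_pos: [0.5198, -0.3436, 0.0796]
ee_rot: [-1.57, 0.0, -2.085]
force: [0.8, 0.6, -1.0]
width: 0.0875
```

Request:
move_arm:
  jaw: [0.5,0.8,1,1,1]
  offset:
    - [0,0,0]
    - [0,0,0]
    - [0,0,0]
    - [0,0,0]
    - [0,0,0]
  roll: [0,0,0,0,0]
  grip_force: 45

```text
t: 50.58
eef_pos: [0.5201, -0.3435, 0.0814]
ee_rot: [-1.57, 0.0, -2.085]
force: [-0.6, -0.5, 0.7]
width: 0.0429
```

Request:
move_arm:
  jaw: [1,1,1,1,1]
  offset:
    - [0,0,0]
    - [0,0,0]
    - [0,0,0]
    - [0,0,0]
    - [0,0,0]
  roll: [0,0,0,0,0]

```text
t: 51.2
eef_pos: [0.5188, -0.345, 0.0806]
ee_rot: [-1.572, -0.002, -2.085]
force: [-3.7, -8.3, 0.4]
width: 0.0134
```

Request:
move_arm:
  jaw: [1,1,1,1,1]
  offset:
    - [0.002,0,0]
    - [0,0,0]
    - [0,0,0]
    - [0,0,0]
    - [0,0,0]
  roll: [0,0.15,0.15,0.15,0.15]

```text
t: 51.82
eef_pos: [0.5189, -0.3451, 0.0806]
ee_rot: [-1.571, -0.0, -2.689]
force: [-0.6, 0.5, 0.6]
width: 0.0137
```

Request:
move_arm:
  jaw: [1,1,1,1,1]
  offset:
    - [0,0,0]
    - [0,0,0]
    - [0,0,0]
    - [0,0,0]
    - [0,0,0]
  roll: [0.15,0.15,0.15,0.12,0]

```text
t: 52.45
eef_pos: [0.5191, -0.3451, 0.0806]
ee_rot: [-1.571, 0.0, 3.029]
force: [1.0, 0.5, 0.9]
width: 0.0136
```

Request:
move_arm:
  jaw: [0,0,0,0,0]
  offset:
    - [0,0,0]
    - [0,0,0]
    - [0,0,0]
    - [0,0,0]
    - [0,-0.05,0]
  roll: [0,0,0,0,0]

```text
t: 53.08
eef_pos: [0.5162, -0.344, 0.1272]
ee_rot: [-1.573, -0.008, 3.028]
force: [1.0, -0.4, 1.5]
width: 0.0583
```

Request:
move_arm:
  jaw: [0,0,0,0,0]
  offset:
    - [0,-0.055,0]
    - [0,-0.055,0]
    - [0,0,0.03]
    - [0,0,0]
    - [0,0,0]
  roll: [0,0,0,0,0]

```text
t: 53.7
eef_pos: [0.515, -0.3747, 0.2398]
ee_rot: [-1.571, -0.001, 3.028]
force: [-0.4, -0.2, 0.5]
width: 0.0874
```

```bash
python3 chk.py h3; python3 - <<'E'
from h import *
s=arm.get_state();f=arm.grab_frame("wrist")
cv2.imwrite("pics/h3w.png",f["pixels"])
E
```

```text
scene pack_a [ 0.3187  0.4684 -0.0012] 0.96
scene pack_a [ 0.5415 -0.1021  0.0088] 0.93
scene pack_a [0.5221 0.0189 0.0131] 0.85
scene pack_a [ 0.662  -0.0812  0.0122] 0.81
scene pack_a [0.6423 0.0405 0.0075] 0.79
scene pack_a [0.2758 0.3235 0.0049] 0.59
scene fader_top [ 0.4464 -0.2408  0.1145] 0.59
scene switch_grip [ 0.522  -0.3452  0.0981] 0.87
top pack_a [ 0.2832  0.3214 -0.0032] 0.93
top pack_a [0.3114 0.474  0.0015] 0.91
top pack_a [ 0.5435 -0.097   0.0092] 0.75
top pack_a [0.5167 0.02   0.0078] 0.65
top pack_a [0.6477 0.0382 0.0058] 0.58
top pack_a [ 0.6627 -0.0852  0.0072] 0.56
top switch_grip [0.3761 0.1192 0.0023] 0.69
54.1 [ 0.51551852 -0.37468074  0.24046537] [-1.57083463e+00 -1.81166482e-04  3.02900711e+00]
```

View pics/h3.png

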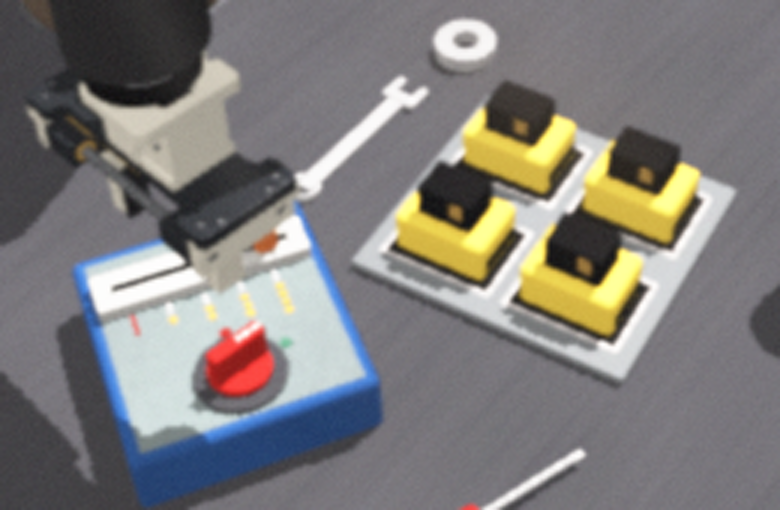

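View pics/h3w.png

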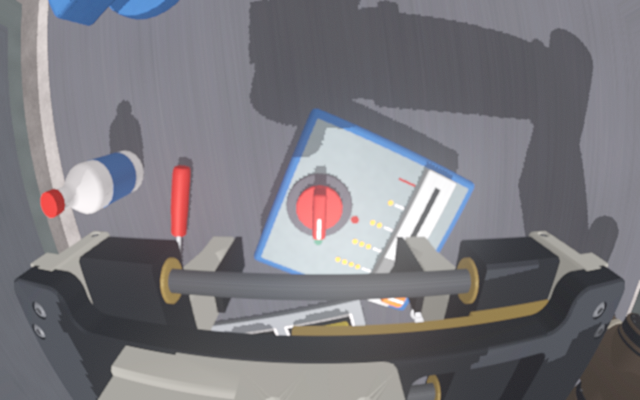

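The pointer now aims at the green dot (ON), the fader is at the 4-dot line, and all four packs sit squarely in their outlines. The networks' positions agree with the pads to about 5 mm. The gripper is clear, so I hand in.

```bash
python3 - <<'E'
from station import arm
print(arm.job_done()); print(arm.get_state()['t'])
E
```

```text
the job is handed in; nothing more can be done
None
the job is handed in; nothing more can be done
```

I finished all five steps in order and handed the job in at about 54 s of the 210 s allowed; the system reports no verdict.

- **Switch and fader:** I turned the switch to OFF, then slid the fader to its zero stop, where the push force rose to 30 N.
- **Packs:** I stood the four yellow packs on their own pads. The purple and turquoise look-alikes stayed where they were.
- **Restart:** I moved the fader 0.120 m to the four-dot line and turned the switch back to ON.

**Last checks:**
- **Packs:** the pictures showed all four square inside their outlines. The detected positions were within about 5 mm of the pad centres.
- **Fader:** after I set it, its white line was level with the four-dot line. Its detected position was still the same at the end.
- **Switch:** the pointer aimed at the green dot. In the last wrist picture the dot was hidden behind the gripper; the scene picture showed it.
- **Bystanders:** they looked unmoved in the pictures, but I did not measure them again at the end.
- **Disagreements:** the networks sometimes mislabelled things, for example the fader or jar as a pack. I discarded those reports against the pictures.

I saw no pack get knocked aside and no grip slacken. No check failed.

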